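# Packing bench: clear the scraps and probe the filled tins

### The arm

A 6-joint arm with a two-finger parallel gripper is mounted at the origin on the work surface. World frame = base frame: x ahead of the robot, y to its left, z up, the work surface at z = 0. Lengths are in mm, angles in rad, forces in N, time in s.
With the tool pointing down it reaches from about 250 to 775 mm from the base axis. Payload 4 kg.
Tool frame: the origin (TCP) lies at the very end of the fingers, on their centre line; the grasp point (between the pads) lies 19 mm behind it; z points along the fingers, y is the direction in which the jaws open and shut (so a half turn about z gives the same grasp; the last joint's range is limited). The gripper opens to 85 mm and grips with 20 to 120 N. Pads are 22 mm wide; open, the fingers measure 114 mm over their backs; the gripper's body (76 mm by 85 mm) begins 54 mm behind the grasp point. The pads swing forward as they close: fully open they stand 13 mm farther back than shut.
Start: joints at [1.028, 0.087, 1.371, -0, 1.684, -0.103], TCP at [234.178, 497.673, 231.341] pointing down, gripper open.
Joint ranges: [-3.1, 3.1], [-0.76, 2.03], [0.27, 2.55], [-1.08, 4.22], [0.17, 2.65], [-2.57, 2.57]. Speed limits (rad/s): [2.79, 2.79, 3.14, 3.14, 3.14, 3.14].

### API

Orientations are given as [roll, pitch, yaw] about the fixed x, y, z axes, in that order (R = Rz(yaw) Ry(pitch) Rx(roll)).
In Python, from bench import readout, read_camera, camera_model, job gives the robot as it stands. The module is installed in compiled form; this text tells all that it offers.
- The arm moves only by the tool servo_tool, never from a script. Its argument "increments" is a list of rows, each a list of 4 numbers: the shift along the world's x, y, z in mm, then the turn about the world's z in degrees. In form: [[tx, ty, tz, spin], ...]. A call has 1 to 20 rows; each row shifts and turns the pose as measured when the row begins; what a row does not reach is not made up. A row lasts 1/8 s, in which the tool goes at most 62.5 mm and 10.7 degrees, less where a joint would pass 70% of its speed; a pose out of reach is approached as far as the arm can. A call is refused whole if a number of a shift passes 62.5 or a number of a turn 10.7, either way. A call with a gripper value outside its range is refused whole. "fingers" is the closure, from -1 (fully open) to 1 (shut), set as the call begins (left out, the last holds). The fingers move at their own pace and stop on an object; the grip force is fixed at half the most. Time passes only in rows, so rows that do not move let the fingers close. It gives the time, the measured TCP pose, the force and the opening at its end, in the units of the state.
- readout.get_obs(): the state, without advancing time (a new reading comes with each control period).
- read_camera(name): name is "scene" or "top" or "wrist"; returns the picture (480x640x3 uint8, blue, green, red); there is no depth.
- camera_model(name): a dict with "intrinsics" (3x3 intrinsics, pixels), "R" (3x3) and "t" (3): a world point X has camera coordinates R X + t; the wrist camera has in their place "mount" (4x4, takes a point from camera to tool coordinates, whose origin is the TCP and whose axes are the flange's). Camera axes: x right, y down, z forward; pixel columns grow to the right and rows downward; lengths in mm; the calibration is good to about 2 mm. A picture is of the moment at which its call begins: read the wrist's pose just before it. camera_model takes no time and is no camera call.
- job.sign_off(): hands the job in, once; it reports no verdict.
The state is a dict: "time": time; "qpos": joint angles; "qvel": joint speeds; "joint_torque": joint torques, N m; "tool_pos": TCP position; "orientation": TCP orientation; "ft_force": force on the tool from outside, world axes, zero at the start; "moment": the same for the moment, N m; "finger_gap": finger opening in mm.
Only numpy, scipy, OpenCV 4.12 (cv2) and the standard library are available. Lean on these libraries where they do the work, as an engineer would, in place of code of your own. Each camera call takes 0.05 s, during which the arm holds its last target.

### The job

Clear every scrap lying on the packing bench (paper ball, card offcut, card edge piece, wood chip) into the grey waste box. Then take the angled temperature probe from its stand and check the tins one after another from the tallest to the shortest, resting the probe's tip lightly on the raised button in the middle of each lid and holding it there for two seconds. Finally lay the probe back in its stand the way it lay before, leaving the tins standing and the tape, marker and knife where they are.

Things in the scene. Friction and masses are not known exactly. Their poses are not given: they have to be found in the camera images.
- tin1: round food tin standing on the bench, 66 mm across (69 mm at the lid's rim), lid 70 mm high (tallest of the four sizes of 70, 56, 42 and 28 mm), paper label and a white raised button in the middle of its metal lid; origin at the centre of its underside, z up. May be absent.
- tin1_button (a point): centre of the top of that tin's lid button (15 mm across, 2 mm high), 72 mm above the tin's underside
- tin2: round food tin standing on the bench, 66 mm across (69 mm at the lid's rim), lid 56 mm high (second of the four sizes of 70, 56, 42 and 28 mm), paper label and a white raised button in the middle of its metal lid; origin at the centre of its underside, z up. May be absent.
- tin2_button (a point): centre of the top of that tin's lid button (15 mm across, 2 mm high), 58 mm above the tin's underside
- tin3: round food tin standing on the bench, 66 mm across (69 mm at the lid's rim), lid 42 mm high (third of the four sizes of 70, 56, 42 and 28 mm), paper label and a white raised button in the middle of its metal lid; origin at the centre of its underside, z up. May be absent.
- tin3_button (a point): centre of the top of that tin's lid button (15 mm across, 2 mm high), 44 mm above the tin's underside
- tin4: round food tin standing on the bench, 66 mm across (69 mm at the lid's rim), lid 28 mm high (shortest of the four sizes of 70, 56, 42 and 28 mm), paper label and a white raised button in the middle of its metal lid; origin at the centre of its underside, z up. May be absent.
- tin4_button (a point): centre of the top of that tin's lid button (15 mm across, 2 mm high), 30 mm above the tin's underside
- offcut: scrap: corrugated-card offcut block, 60 x 28 x 24 mm (x, y, z); origin at the centre of its underside. May be absent.
- paper_ball: scrap: crumpled white paper ball, about 35 x 35 x 35 mm, does not roll; origin at the centre of its underside. May be absent.
- edge_piece: scrap: piece of L-shaped card edge protector, 56 mm long along x, 34 mm wide along y, 34 mm high; the foot is 8 mm thick, the 8 mm thick upright flange stands along its -y side (y -17 to -9 mm); origin at the centre of its underside. May be absent.
- wood_chip: scrap: chip of pallet wood, 58 x 24 x 20 mm (x, y, z); origin at the centre of its underside. May be absent.
- waste_box: waste box: open grey plastic box fixed to the bench, 150 x 150 x 70 mm, walls and floor 5 mm; origin at the centre of its underside
- probe: angled temperature probe: black box-shaped handle 120 mm long (x), 22 mm wide (y), 24 mm high (z), origin at the centre of the handle's underside; a thin steel shaft leaves the +x end, runs out to x = 115 mm and bends straight down (-z) to the tip. 120 g. It starts lying in its stand, gripped best across the middle of the handle.
- probe_tip (a point): probe tip: centre of the end face of the 10 mm round steel foot, 115 mm along +x and 80 mm below the handle's underside
- stand: probe stand fixed to the bench: grey base 140 x 64 x 8 mm with two posts at x = -48 and +48 mm (14 mm thick along x, 42 mm wide) whose tops, 100 mm above the bench, carry the handle's underside between 12 mm high cheeks 30 mm apart; origin at the centre of the base's underside. The handle lies along the stand's x, the shaft beyond the +x end.
- marker: bystander: marker pen lying between the tins, 120 mm long, 14 mm thick; origin at the centre of its underside. To be left alone.
- knife: bystander: closed box knife, 100 x 20 x 14 mm; origin at the centre of its underside. To be left alone.
- tape_a: bystander: roll of amber tape lying flat, 90 mm across, 50 mm high; origin at the centre of its underside. To be left alone.
- tape_b: bystander: second roll of amber tape, 90 mm across, 50 mm high; origin at the centre of its underside. To be left alone.
- tape_c: bystander: roll of clear tape, 90 mm across, 50 mm high; origin at the centre of its underside. To be left alone.
Things that resemble listed ones, but are neither listed nor needed, are in the scene too. Several things have the shape of the probe; the one meant has the colours described above.

How it is judged (in metres and radians):
On the way, in this order (a step that is already met when the one before it is completed fails the run):
1. every scrap lies in the waste box, let go (x of offcut in the frame of waste_box between -0.075 and 0.075 m and y of offcut in the frame of waste_box between -0.075 and 0.075 m and z of each of offcut, paper_ball, edge_piece, wood_chip in the frame of waste_box below 0.065 m and x of paper_ball in the frame of waste_box between -0.075 and 0.075 m and y of paper_ball in the frame of waste_box between -0.075 and 0.075 m and x of edge_piece in the frame of waste_box between -0.075 and 0.075 m and y of edge_piece in the frame of waste_box between -0.075 and 0.075 m and x of wood_chip in the frame of waste_box between -0.075 and 0.075 m and y of wood_chip in the frame of waste_box between -0.075 and 0.075 m and contact force between the fingers and offcut below 0.1 N and contact force between the fingers and paper_ball below 0.1 N and contact force between the fingers and edge_piece below 0.1 N and contact force between the fingers and wood_chip below 0.1 N), for 0.3 s.
2. the probe's tip rests lightly on the lid button of tin1 (70 mm high) (distance between probe_tip and tin1_button below 0.008 m and contact force between probe and tin1 between 0.2 and 20 N), for 1.5 s.
3. the probe's tip rests lightly on the lid button of tin2 (56 mm high) (distance between probe_tip and tin2_button below 0.008 m and contact force between probe and tin2 between 0.2 and 20 N), for 1.5 s.
4. the probe's tip rests lightly on the lid button of tin3 (42 mm high) (distance between probe_tip and tin3_button below 0.008 m and contact force between probe and tin3 between 0.2 and 20 N), for 1.5 s.
5. the probe's tip rests lightly on the lid button of tin4 (28 mm high) (distance between probe_tip and tin4_button below 0.008 m and contact force between probe and tin4 between 0.2 and 20 N), for 1.5 s.
At the end, for the whole second after the job is handed in: Every scrap present lies in the waste box, every tin present stands upright on the bench, and the probe lies at rest in its stand, along it to within 30 mm and 0.2 rad, with its tip at the same end as before (x of offcut in the frame of waste_box between -0.075 and 0.075 m and y of offcut in the frame of waste_box between -0.075 and 0.075 m and z of each of offcut, paper_ball, edge_piece, wood_chip in the frame of waste_box below 0.065 m and x of paper_ball in the frame of waste_box between -0.075 and 0.075 m and y of paper_ball in the frame of waste_box between -0.075 and 0.075 m and x of edge_piece in the frame of waste_box between -0.075 and 0.075 m and y of edge_piece in the frame of waste_box between -0.075 and 0.075 m and x of wood_chip in the frame of waste_box between -0.075 and 0.075 m and y of wood_chip in the frame of waste_box between -0.075 and 0.075 m and angle between each of tin1, tin2, tin3, tin4, probe's own z axis and vertical below 0.15 rad and height (world z) of each of tin1, tin2, tin3, tin4 below 0.01 m and x of probe in the frame of stand between -0.03 and 0.03 m and y of probe in the frame of stand between -0.01 and 0.01 m and z of probe in the frame of stand between 0.092 and 0.108 m and angle between the x axis of probe and the x axis of stand, either way round below 0.2 rad and x of probe_tip in the frame of stand above 0.05 m and linear speed of probe below 0.03 m/s); the robot touches nothing.
It fails at once if marker is moved more than 60 mm (distance of marker from where it was at the start of the episode above 0.06 m).
It fails at once if knife is moved more than 60 mm (distance of knife from where it was at the start of the episode above 0.06 m).
It fails at once if tape_a is moved more than 60 mm (distance of tape_a from where it was at the start of the episode above 0.06 m).
It fails at once if tape_b is moved more than 60 mm (distance of tape_b from where it was at the start of the episode above 0.06 m).
It fails at once if tape_c is moved more than 60 mm (distance of tape_c from where it was at the start of the episode above 0.06 m).
Of tin1, tin2, tin3, tin4 only 3 to 4 are there at a start; the rules pass over those that are not, and their reading is None.
Of offcut, paper_ball, edge_piece, wood_chip only 3 to 4 are there at a start; the rules pass over those that are not, and their reading is None.
At some moment in a run one of tin1, tin2, tin3, tin4, offcut, paper_ball, edge_piece, wood_chip may be knocked a few centimetres aside while the robot is not near it.
Once in a run the grip may slacken for a moment while it holds something.
It also fails if it takes over 208 s, if anything falls off the work surface, if the arm or the gripper's body presses on something with over 40 N, if the wrist force passes 120 N, or if a joint passes its speed limit or range.

## Working session

There is one attempt and no reset: what is moved stays moved. The work goes in short steps, Python scripts to look and compute and a tool call to move; the robot and the scene stay as the last step left them, time stands still between calls to the robot, and variables do not carry over. Pictures are saved under pics/ and viewed, and the job is handed in when it is done.

Besides the shell and the picture viewer there is one more tool, called after "Request:" by a JSON object that holds its "name" and its "arguments", one argument or row to a line. servo_tool: Moves the arm, as the interface text tells. Its arguments: {"type":"object","properties":{"increments":{"type":"array","items":{"type":"array","items":{"type":"number"}}},"fingers":{"type":"number"}},"required":["increments"]}

```bash
mkdir -p pics
cat > h.py <<'E'
import numpy as np, cv2
from bench import readout, read_camera, camera_model, job
def cam(name):
    m=camera_model(name); K=np.array(m['intrinsics'],float)
    if name=='wrist':
        from scipy.spatial.transform import Rotation as Ro
        o=readout.get_obs(); T=np.eye(4); T[:3,:3]=Ro.from_euler('xyz',o['orientation']).as_matrix(); T[:3,3]=o['tool_pos']
        W=T@np.array(m['mount'],float); return K,W[:3,:3].T,-W[:3,:3].T@W[:3,3]
    return K,np.array(m['R'],float),np.array(m['t'],float).ravel()
def ray(c,u,v,z):
    K,R,t=c; d=R.T@np.linalg.inv(K)@np.array([u,v,1.]); o=-R.T@t
    return o+d*(z-o[2])/d[2]
def proj(c,X):
    K,R,t=c; p=K@(R@np.array(X,float)+t); return p[:2]/p[2]
def snap(name,fn):
    c=cam(name); im=read_camera(name); cv2.imwrite('pics/'+fn,im); return c,im
E
python3 - <<'E'
from h import *
o=readout.get_obs(); print(o)
for n in ['scene','top','wrist']:
    c,im=snap(n,n+'0.png'); print(n,(-c[1].T@c[2]).round(),c[0].round(1).tolist())
E
```

```text
{'time': 0.0, 'qpos': array([ 1.02789044e+00,  8.79514391e-02,  1.37228326e+00, -1.30220432e-05,
        1.68359967e+00, -1.03094913e-01]), 'qvel': array([ 0.00120719, -0.00081236, -0.00132059, -0.00045107,  0.00168605,
       -0.00047159]), 'joint_torque': array([-3.62486153e-04, -3.51867986e+01, -3.13270068e+01, -2.69645689e-04,
        1.07383259e-02, -5.77228292e-06]), 'tool_pos': array([233.91467485, 497.2185228 , 230.12636048]), 'orientation': array([-3.13936150e+00, -2.17827041e-04,  2.70177999e+00]), 'ft_force': array([0.58348231, 1.0220786 , 0.6301847 ]), 'moment': array([-0.02207054, -0.00924352, -0.00345451]), 'finger_gap': 85.12889895551228}
scene [1022.  777. 1067.] [[597.1, 0.0, 324.1], [0.0, 597.1, 243.2], [0.0, 0.0, 1.0]]
top [ 359.  -74. 1533.] [[477.0, 0.0, 325.8], [0.0, 477.0, 246.9], [0.0, 0.0, 1.0]]
wrist [170. 527. 374.] [[372.5, 0.0, 315.6], [0.0, 372.5, 244.2], [0.0, 0.0, 1.0]]
```

View pics/scene0.png

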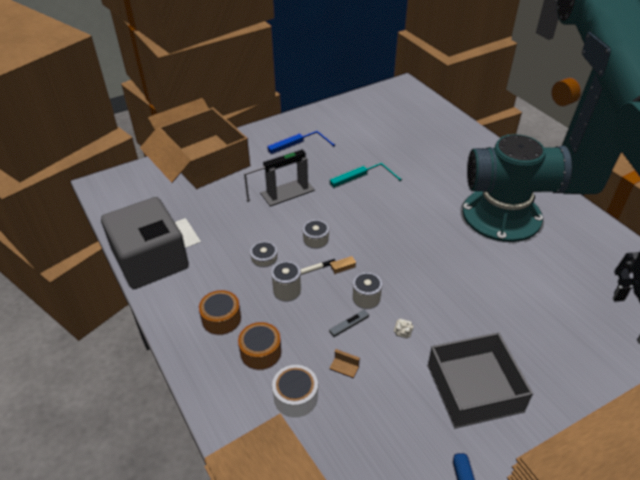

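View pics/top0.png

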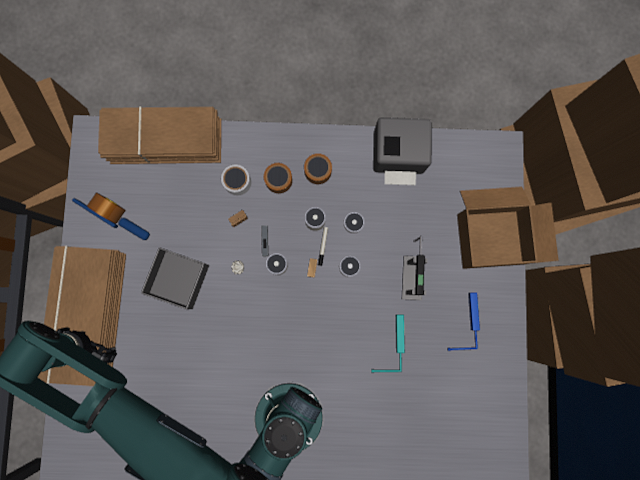

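View pics/wrist0.png

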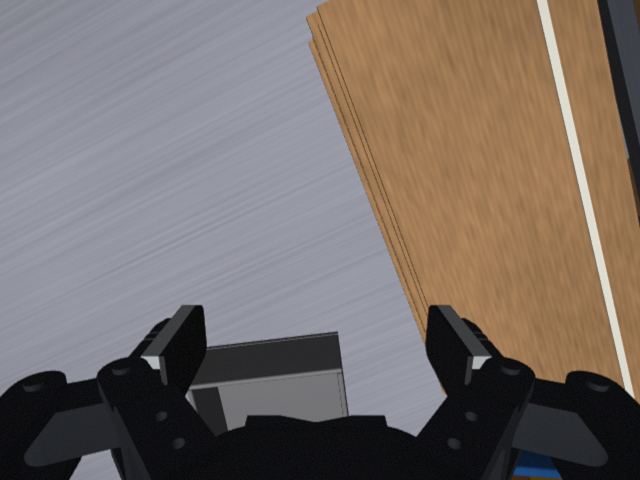

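The top view shows four tins at about (315,217), (354,222), (276,264) and (349,266). The ball is at (237,268), the edge piece at (238,217), and a wooden block at (312,267) touches the marker. The box is at (176,278) and the stand at (414,275). I'll zoom in.

Run:
```python
from h import *
t=cv2.imread('pics/top0.png');s=cv2.imread('pics/scene0.png')
cv2.imwrite('pics/z1.png',cv2.resize(t[195:315,220:380],None,fx=5,fy=5,interpolation=cv2.INTER_CUBIC))
cv2.imwrite('pics/z2.png',cv2.resize(s[120:400,220:540],None,fx=2.2,fy=2.1,interpolation=cv2.INTER_CUBIC))
cv2.imwrite('pics/z3.png',cv2.resize(t[220:320,380:500],None,fx=6,fy=6,interpolation=cv2.INTER_CUBIC))
```

```text
(no output)
```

View pics/z1.png

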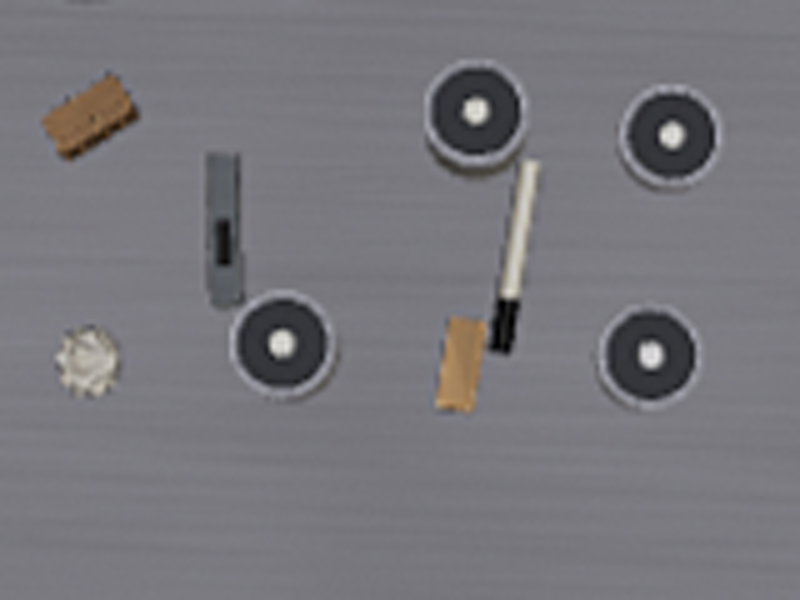

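View pics/z2.png

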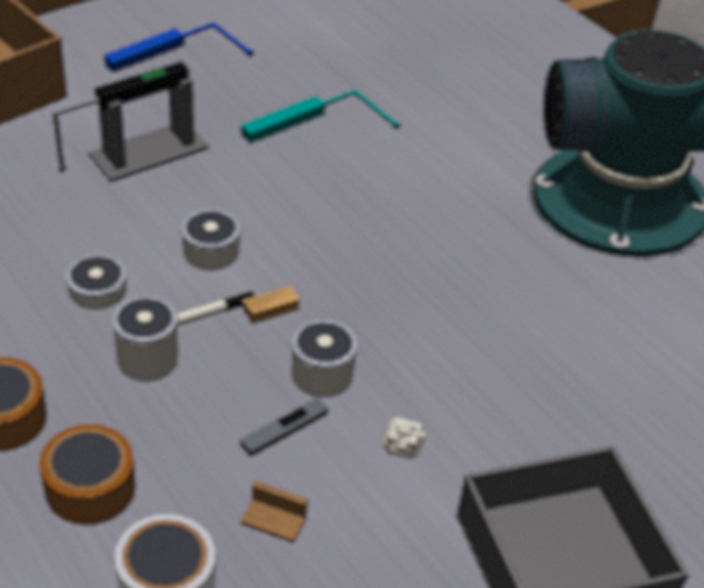

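View pics/z3.png

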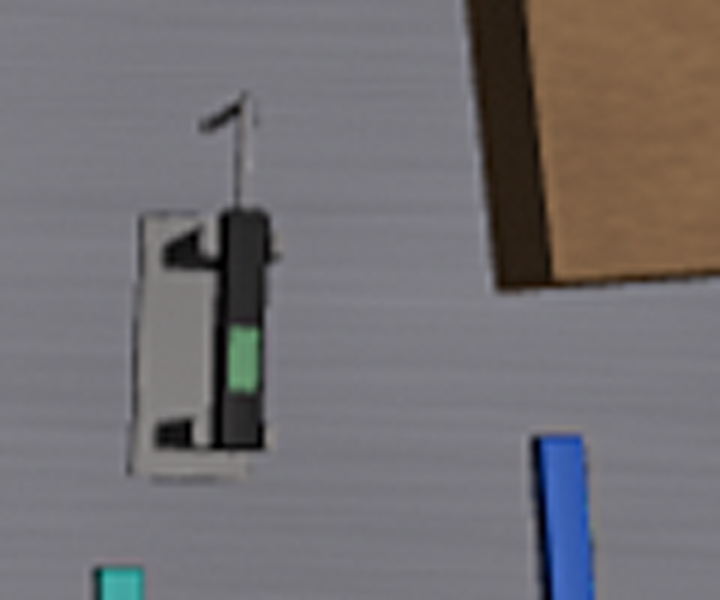

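```bash
cat > meas.py <<'E'
from h import *
from scipy.optimize import least_squares
def tri(pts):  # list of (cam,(u,v))
    A=[];b=[]
    f=lambda X: np.concatenate([proj(c,X)-np.array(p) for c,p in pts])
    r=least_squares(f,[400,0,30]); return r.x, np.abs(r.fun).max()
def blobs(mask,amin,amax):
    n,l,st,ce=cv2.connectedComponentsWithStats(mask.astype(np.uint8))
    return [(tuple(ce[i].round(1)),int(st[i,4])) for i in range(1,n) if amin<=st[i,4]<=amax]
E
python3 - <<'E'
from meas import *
t=cv2.imread('pics/top0.png');s=cv2.imread('pics/scene0.png')
ct=cam('top');cs=cam('scene')
def white(im): 
    h=cv2.cvtColor(im,cv2.COLOR_BGR2HSV); return (h[...,2]>165)&(h[...,1]<60)
print('top white',blobs(white(t)[190:320,220:380],4,200))
print('scene white',blobs(white(s)[200:360,220:440],4,400))
def brown(im):
    h=cv2.cvtColor(im,cv2.COLOR_BGR2HSV); return (h[...,0]>5)&(h[...,0]<22)&(h[...,1]>90)
m=brown(t)
for (x0,y0,x1,y1,z) in [(300,250,325,285,20),(225,205,252,230,20)]:
    mm=np.zeros(m.shape,np.uint8); mm[y0:y1,x0:x1]=m[y0:y1,x0:x1]
    cn,_=cv2.findContours(mm,0,1); cn=max(cn,key=cv2.contourArea); r=cv2.minAreaRect(cn); B=cv2.boxPoints(r)
    for zz in (0,z):
        W=np.array([ray(ct,u,v,zz) for u,v in B]); print('brown z',zz,W.round(0)[:,:2].tolist(),'c',W.mean(0).round(1),[round(float(np.linalg.norm(W[i]-W[i-1])),1) for i in range(4)])
E
```

```text
top white [((np.float64(13.2), np.float64(0.3)), 12), ((np.float64(94.7), np.float64(26.5)), 14), ((np.float64(133.7), np.float64(31.5)), 14), ((np.float64(103.7), np.float64(50.5)), 69), ((np.float64(46.0), np.float64(73.5)), 6), ((np.float64(55.6), np.float64(73.2)), 16), ((np.float64(17.2), np.float64(77.5)), 61), ((np.float64(129.6), np.float64(75.4)), 15)]
scene white [((np.float64(95.3), np.float64(27.3)), 15), ((np.float64(43.1), np.float64(49.4)), 17), ((np.float64(90.2), np.float64(67.0)), 77), ((np.float64(65.2), np.float64(70.3)), 19), ((np.float64(147.4), np.float64(81.8)), 23), ((np.float64(183.8), np.float64(124.4)), 135)]
brown z 0 [[441.0, -41.0], [497.0, -49.0], [494.0, -71.0], [438.0, -63.0]] c [467.2 -55.9   0. ] [22.2, 56.1, 22.3, 56.1]
brown z 20 [[440.0, -42.0], [495.0, -49.0], [492.0, -71.0], [437.0, -63.0]] c [465.8 -56.1  20. ] [21.9, 55.4, 22.0, 55.4]
brown z 0 [[617.0, 221.0], [648.0, 176.0], [622.0, 159.0], [591.0, 203.0]] c [619.8 189.8   0. ] [31.8, 54.4, 31.9, 54.3]
brown z 20 [[614.0, 217.0], [645.0, 173.0], [619.0, 156.0], [588.0, 200.0]] c [616.4 186.4  20. ] [31.4, 53.7, 31.5, 53.6]
```

Run:
```python
from meas import *
ct=cam('top');cs=cam('scene')
P={'A':((314.7,216.5),(285.2,270.3)),'B':((353.7,221.5),(263.1,249.4)),'C':((275.6,263.2),(367.4,281.8)),'D':((349.6,265.4),(315.3,227.3)),'ball':((237.2,267.5),(403.8,324.4))}
for k,(a,b) in P.items():
    X,e=tri([(ct,a),(cs,b)]); print(k,X.round(1),round(e,2))
t=cv2.imread('pics/top0.png');s=cv2.imread('pics/scene0.png')
# box: bright/dark regions
for nm,(u,v) in {'c1':(160,249),'c2':(208,263),'c3':(190,308),'c4':(143,293)}.items(): print(nm,ray(ct,u,v,70).round())
# stand base corners & probe handle
for u,v in [(380+143/6,220+213/6),(380+130/6,220+472/6),(380+250/6,220+478/6)]: print('base',ray(ct,u,v,8).round())
for u,v in [(380+222/6,220+210/6),(380+268/6,220+210/6),(380+217/6,220+448/6),(380+263/6,220+448/6)]: print('handle',ray(ct,u,v,124).round())
```

```text
A [620.8 -60.2  75.3] 0.02
B [ 616.6 -184.7   33.6] 0.12
C [473.3  55.6  61.3] 0.09
D [ 474.7 -174.    47.5] 0.03
ball [458.6 177.8  30.8] 0.18
c1 [505. 410.  70.]
c2 [466. 261.  70.]
c3 [328. 308.  70.]
c4 [369. 452.  70.]
base [ 515. -351.    8.]
base [ 377. -345.    8.]
base [ 375. -409.    8.]
handle [ 506. -369.  124.]
handle [ 507. -392.  124.]
handle [ 388. -367.  124.]
handle [ 389. -390.  124.]
```

Run:
```python
from h import *
print(np.round(camera_model('wrist')['mount'],3)); c=cam('wrist'); o=readout.get_obs()
p=o['tool_pos'];print(proj(c,p)); print(proj(c,[p[0],p[1],p[2]-100]),proj(c,[p[0],p[1],0]))
```

```text
[[ 0.00000e+00 -9.61000e-01 -2.76000e-01  7.04440e+01]
 [ 1.00000e+00 -0.00000e+00  1.00000e-03 -6.73000e-01]
 [-1.00000e-03 -2.76000e-01  9.61000e-01 -1.43325e+02]
 [ 0.00000e+00  0.00000e+00  0.00000e+00  1.00000e+00]]
[316.65386134 310.88147152]
[316.28405783 245.0122807 ] [316.08387216 209.35532292]
```

Request:
{"name": "servo_tool", "arguments": {
  "increments": [
    [28,-40,0,0],
    [28,-40,0,0],
    [28,-40,0,0],
    [28,-40,0,0],
    [28,-40,0,0],
    [28,-40,0,0]
  ],
  "fingers": -1
}}

```text
time: 0.9
tool_pos: [403.1, 251.8, 227.2]
orientation: [-3.136, -0.002, 2.71]
ft_force: [0.5, 0.4, -0.5]
finger_gap: 85.7
```

Request:
{"name": "servo_tool", "arguments": {
  "increments": [
    [28,-37,-40,0],
    [28,-37,-50,0],
    [0,0,-10,0],
    [0,0,0,0]
  ]
}}

```text
time: 1.4
tool_pos: [459.3, 175.9, 128.8]
orientation: [-3.138, -0.0, 2.704]
ft_force: [-0.8, -0.1, 0.4]
finger_gap: 85.4
```

Run:
```python
from h import *
c,im=snap('wrist','w1.png'); o=readout.get_obs(); print(o['tool_pos'],o['orientation'])
m=(cv2.cvtColor(im,cv2.COLOR_BGR2HSV)[...,2]>165)
from meas import blobs
print(proj(c,[458.6,177.8,17]),[(b,ray(c,*b[0],17).round(1)) for b in blobs(m,600,60000)])
```

```text
[459.44284274 176.04152996 129.2883178 ] [-3.13862585e+00  4.09686128e-04  2.70491357e+00]
[318.52642788 238.44125048] [(((np.float64(403.2), np.float64(213.2)), 817), array([467. , 238.9,  17. ])), (((np.float64(334.1), np.float64(243.4)), 2970), array([466.6, 186.3,  17. ])), (((np.float64(396.3), np.float64(277.4)), 785), array([509.4, 216.9,  17. ])), (((np.float64(41.3), np.float64(355.2)), 1021), array([452.7, -58. ,  17. ]))]
```

View pics/w1.png

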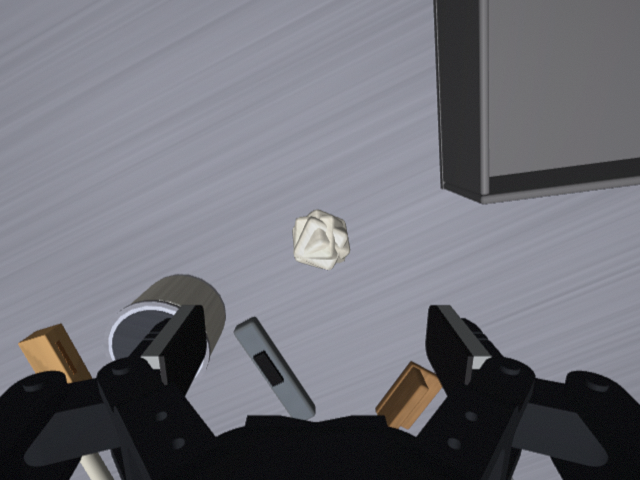

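Request:
{"name": "servo_tool", "arguments": {
  "increments": [
    [0,2,-50,0],
    [0,0,-50,0],
    [0,0,-24,0],
    [0,0,0,0]
  ]
}}

```text
time: 1.95
tool_pos: [463.1, 184.4, 10.9]
orientation: [3.133, 0.013, 2.713]
ft_force: [1.0, -0.1, 1.2]
finger_gap: 85.3
```

Request:
{"name": "servo_tool", "arguments": {
  "increments": [
    [0,0,0,0],
    [0,0,0,0],
    [0,0,0,0],
    [0,0,0,0],
    [0,0,0,0],
    [0,0,0,0]
  ],
  "fingers": 1
}}

```text
time: 2.7
tool_pos: [467.6, 186.8, 18.1]
orientation: [3.124, 0.023, 2.715]
ft_force: [-0.6, -0.6, -0.3]
finger_gap: 33.7
```

Request:
{"name": "servo_tool", "arguments": {
  "increments": [
    [0,0,50,0],
    [0,0,50,0],
    [0,0,10,0],
    [-10,50,0,0],
    [-15,50,0,0],
    [-15,40,0,0],
    [-5,15,0,0]
  ]
}}

```text
time: 3.58
tool_pos: [418.5, 342.2, 124.9]
orientation: [3.133, 0.016, 2.708]
ft_force: [-0.1, 0.1, -0.6]
finger_gap: 34.2
```

Run:
```python
from h import *
c,im=snap('wrist','w2.png'); o=readout.get_obs(); print(o['tool_pos'],o['orientation'],o['finger_gap'])
```

```text
[418.12222066 343.07069662 124.75537694] [3.13205054 0.01495565 2.70883441] 33.783488305670915
```

View pics/w2.png

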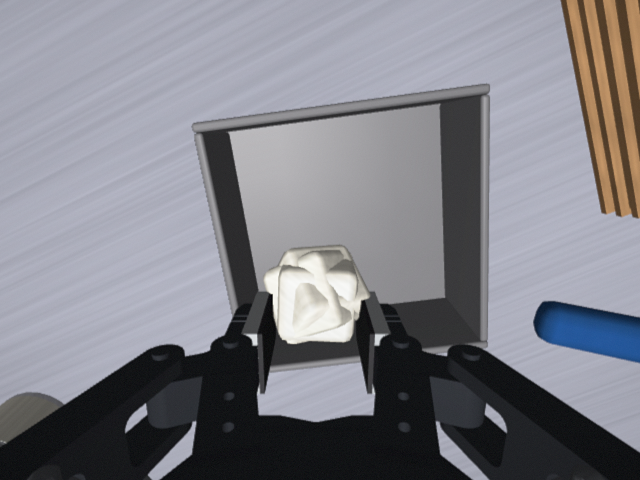

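Run:
```python
from h import *
c=cam('wrist')
W=[ray(c,u,v,70) for u,v in [(195,127),(488,90),(489,343),(237,372)]]
for w in W: print(w.round(1))
print(np.mean(W,0))
```

```text
[325.1 319.4  70. ]
[370.3 459.   70. ]
[507.5 417.5  70. ]
[460.8 270.3  70. ]
[415.92423124 366.5457086   70.        ]
```

Request:
{"name": "servo_tool", "arguments": {
  "increments": [
    [0,18,-30,0],
    [0,2,-40,0]
  ]
}}

```text
time: 3.88
tool_pos: [421.0, 363.6, 56.2]
orientation: [3.127, 0.02, 2.708]
ft_force: [-0.1, 0.2, -1.5]
finger_gap: 33.7
```

Request:
{"name": "servo_tool", "arguments": {
  "increments": [
    [0,0,0,0],
    [0,0,0,0],
    [0,0,50,0],
    [30,-30,20,8],
    [40,-40,0,10],
    [40,-40,0,10],
    [30,-30,0,10],
    [30,-30,0,10]
  ],
  "fingers": -1
}}

```text
time: 4.88
tool_pos: [597.0, 186.4, 139.9]
orientation: [3.132, 0.039, -2.716]
ft_force: [-0.1, 0.6, -0.3]
finger_gap: 85.3
```

Run:
```python
from h import *
c,im=snap('wrist','w3.png'); o=readout.get_obs(); print(o['tool_pos'],o['orientation'],o['finger_gap'])
for u,v in [(617,221)]: pass
print(proj(c,[618,188,17]))
```

```text
[601.08110198 181.28139834 140.13523914] [ 3.1379995   0.04178867 -2.71570808] 85.34138753117405
[304.18948122 255.4311327 ]
```

View pics/w3.png

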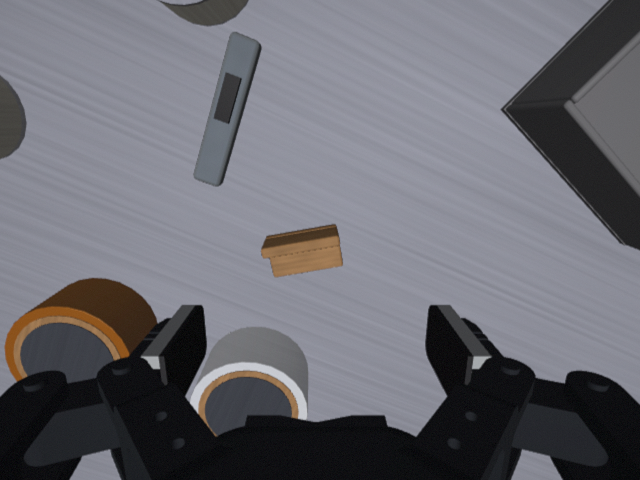

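Run:
```python
from h import *
im=cv2.imread('pics/w3.png'); cv2.imwrite('pics/z4.png',cv2.resize(im[210:290,240:360],None,fx=6,fy=6,interpolation=cv2.INTER_CUBIC))
c=cam('wrist')
for u,v,z in [(277,276,8),(342,265,8),(265,238,34),(335,225,34)]: print(ray(c,u,v,z).round(1))
```

```text
[650.7 170.9   8. ]
[621.  213.8   8. ]
[616.3 150.3  34. ]
[587.9 190.5  34. ]
```

View pics/z4.png

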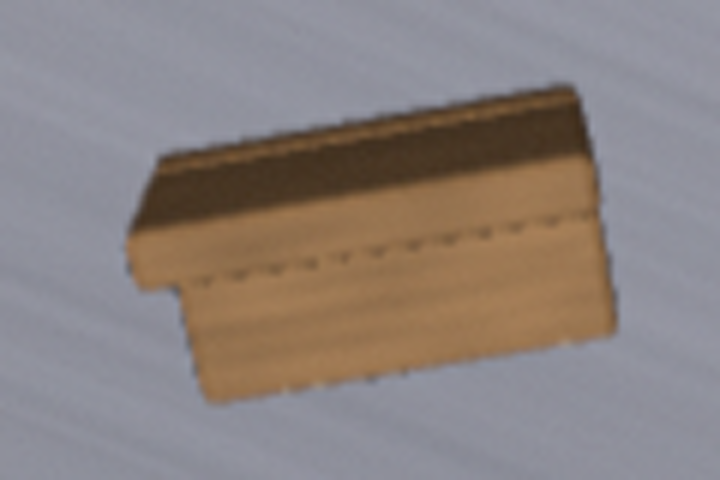

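Run:
```python
from h import *
c=cam('wrist')
f=lambda x,y,z: ray(c,240+x/6,210+y/6,z)
for p in [(160,158,0),(572,86,0),(130,232,34),(590,155,34),(210,402,8),(615,333,8)]: print(f(*p).round(1))
P=[f(160,158,0),f(572,86,0),f(210,402,8),f(615,333,8)]
print(np.mean(P,0)); d=P[1]-P[0]; print(np.degrees(np.arctan2(d[1],d[0])),np.linalg.norm(d)); print(readout.get_obs()['tool_pos'])
```

```text
[626.2 151.1   0. ]
[595.1 196.2   0. ]
[624.6 151.1  34. ]
[594.  195.9  34. ]
[652.2 169.8   8. ]
[621.3 214.4   8. ]
[623.68801904 182.86674566   4.        ]
124.64050259354538 54.80337781599975
[601.08110198 181.28139834 140.13523914]
```

Request:
{"name": "servo_tool", "arguments": {
  "increments": [
    [9,-1,0,5],
    [9,0,0,5],
    [0,0,-40,0],
    [0,0,-40,0],
    [0,0,0,0]
  ]
}}

```text
time: 5.55
tool_pos: [626.2, 174.8, 71.3]
orientation: [-3.136, 0.058, -2.546]
ft_force: [0.4, -0.1, -0.6]
finger_gap: 85.4
```

Request:
{"name": "servo_tool", "arguments": {
  "increments": [
    [-7,5,-30,1],
    [0,0,-25,0],
    [0,0,-10,0],
    [0,0,0,0]
  ]
}}

```text
time: 6.05
tool_pos: [626.4, 180.3, 18.5]
orientation: [-3.128, 0.076, -2.531]
ft_force: [-0.7, 0.1, 0.8]
finger_gap: 85.4
```

Request:
{"name": "servo_tool", "arguments": {
  "increments": [
    [-7,0,-13,0]
  ]
}}

```text
time: 6.18
tool_pos: [622.2, 180.7, 8.9]
orientation: [-3.125, 0.083, -2.531]
ft_force: [0.5, -0.0, 0.2]
finger_gap: 85.5
```

Request:
{"name": "servo_tool", "arguments": {
  "increments": [
    [0,0,0,0]
  ]
}}

```text
time: 6.3
tool_pos: [620.8, 180.5, 8.0]
orientation: [-3.126, 0.081, -2.531]
ft_force: [-0.1, -0.1, 0.8]
finger_gap: 85.4
```

Run:
```python
from h import *
for i in range(4):
    o=readout.get_obs(); print(o['time'],o['tool_pos'].round(1),o['orientation'].round(4),o['qpos'].round(4),o['joint_torque'].round(1)); read_camera('top')
```

```text
6.3 [620.8 180.5   8. ] [-3.1261  0.0806 -2.5307] [ 0.1857  0.3801  1.4772  0.0205  1.2046 -2.002 ] [ -0.  -45.1 -28.7   0.1  -0.4   0. ]
6.35 [622.1 180.7   9.3] [-3.1248  0.0832 -2.5306] [ 0.1856  0.3796  1.4752  0.0204  1.2041 -2.002 ] [  0.1 -43.  -26.7   0.1  -0.2   0. ]
6.4 [622.6 180.7   9.7] [-3.1245  0.0841 -2.5306] [ 0.1855  0.3795  1.4745  0.0204  1.204  -2.0021] [  0.  -43.9 -27.6   0.1  -0.3   0. ]
6.45 [622.7 180.8   9.7] [-3.1245  0.0841 -2.5306] [ 0.1855  0.3797  1.4742  0.0204  1.2041 -2.002 ] [  0.  -44.3 -28.    0.1  -0.4   0. ]
```

Request:
{"name": "servo_tool", "arguments": {
  "increments": [
    [-5,-1,-8,0]
  ],
  "fingers": 1
}}

```text
time: 6.62
tool_pos: [618.7, 179.9, 2.6]
orientation: [-3.123, 0.086, -2.531]
ft_force: [0.0, -0.3, 0.6]
finger_gap: 69.6
```

```bash
cat > hold.py <<'E'
import sys
from h import *
n=int(sys.argv[1])
for i in range(n): im=read_camera('wrist')
o=readout.get_obs(); print(round(o['time'],2),o['tool_pos'].round(1),o['orientation'].round(3),'q',o['qpos'].round(3),'gap',round(o['finger_gap'],1),'F',o['ft_force'].round(1))
if len(sys.argv)>2: cv2.imwrite('pics/'+sys.argv[2],im)
E
python3 hold.py 10
```

```text
7.12 [617.5 179.7   1.4] [-3.125  0.084 -2.531] q [ 0.185  0.378  1.494  0.021  1.186 -2.003] gap 54.8 F [-0.5  0.2 -0.3]
```

Request:
{"name": "servo_tool", "arguments": {
  "increments": [
    [0,0,55,0],
    [-20,18,45,-10],
    [-40,36,0,-10],
    [-42,38,0,-10],
    [-42,38,0,-10],
    [-42,38,0,-10]
  ]
}}

```text
time: 7.88
tool_pos: [435.1, 343.7, 103.9]
orientation: [-3.133, 0.086, 2.869]
ft_force: [1.1, 0.2, 0.4]
finger_gap: 54.8
```

```bash
python3 hold.py 2 w4.png
```

```text
7.97 [432.5 346.3 103.7] [-3.133  0.083  2.879] q [ 0.613  0.128  1.585 -0.07   1.382 -0.683] gap 54.8 F [ 0.7  0.4 -0.6]
```

View pics/w4.png

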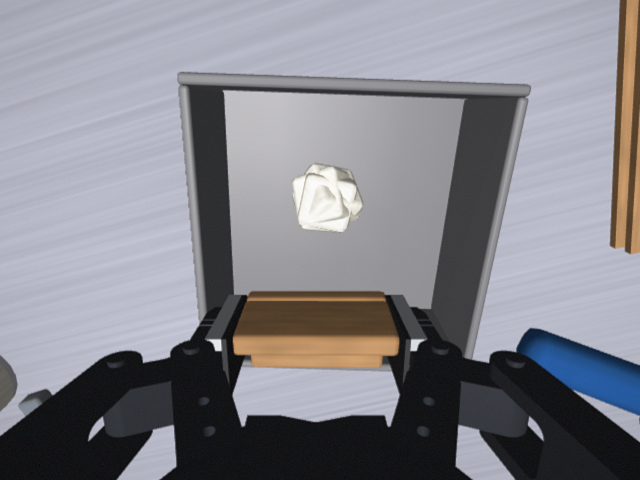

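Run:
```python
from h import *
c=cam('wrist')
W=[ray(c,u,v,70) for u,v in [(181,77),(529,89)]]
print(W, [ray(c,u,v,5).round(1) for u,v in [(224,90),(466,98),(233,300)]], ray(c,328,198,20).round(1))
```

```text
[array([328.56121153, 315.09105954,  70.        ]), array([371.13680359, 455.34761412,  70.        ])] [array([332.2, 316.6,   5. ]), array([373.3, 452.6,   5. ]), array([465.5, 274.8,   5. ])] [406.9 360.   20. ]
```

Request:
{"name": "servo_tool", "arguments": {
  "increments": [
    [14,6,-45,0]
  ]
}}

```text
time: 8.1
tool_pos: [449.0, 355.2, 63.3]
orientation: [3.141, 0.091, 2.882]
ft_force: [1.4, 0.4, -0.3]
finger_gap: 54.8
```

```bash
python3 hold.py 2
```

```text
8.2 [444.  350.5  53.5] [-3.126  0.077  2.881] q [ 0.608  0.202  1.605 -0.071  1.297 -0.684] gap 54.8 F [-0.5 -0.3 -1.3]
```

Request:
{"name": "servo_tool", "arguments": {
  "increments": [
    [0,2,-14,0],
    [0,0,0,0],
    [0,0,0,0]
  ],
  "fingers": -0.8
}}

```text
time: 8.57
tool_pos: [445.8, 351.7, 40.9]
orientation: [-3.127, 0.079, 2.88]
ft_force: [-0.5, -0.0, -0.4]
finger_gap: 77.0
```

Request:
{"name": "servo_tool", "arguments": {
  "increments": [
    [0,0,55,0],
    [0,-20,45,-10],
    [0,-52,0,-10.5],
    [2,-52,0,-10.5],
    [2,-52,0,-10.5],
    [2,-52,0,-10.5],
    [2,-52,0,-10.5],
    [2,-52,0,-10.5],
    [0,-52,0,-10.5]
  ]
}}

```text
time: 9.7
tool_pos: [459.4, -41.6, 157.7]
orientation: [3.128, 0.083, 1.386]
ft_force: [0.5, -0.2, 0.1]
finger_gap: 77.1
```

```bash
python3 hold.py 3 w5.png;  python3 - <<'E'
from h import *
snap('top','t5.png')
E
```

```text
9.85 [459.4 -42.1 157.4] [3.129 0.083 1.387] q [-0.155 -0.087  1.694 -0.084  1.524  0.031] gap 76.9 F [0.8 0.8 0.6]
```

View pics/w5.png

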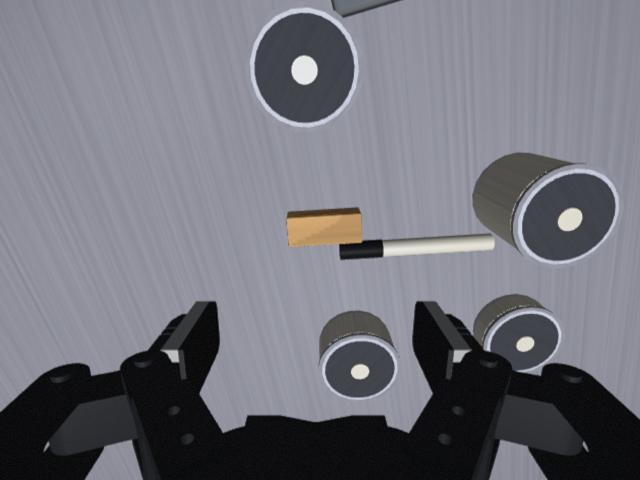

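View pics/t5.png

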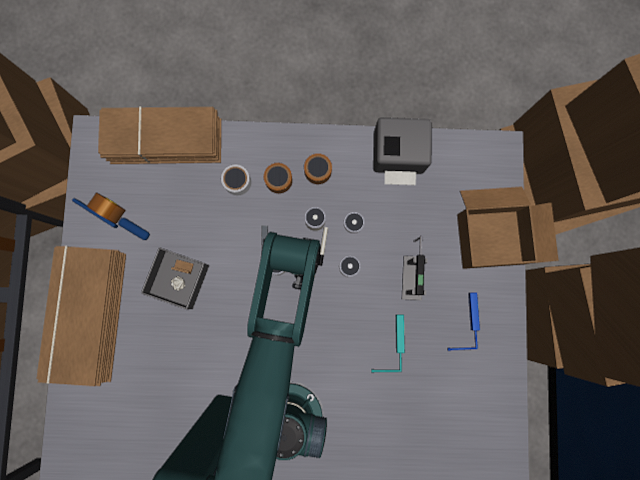

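```bash
cat >> meas.py <<'E'
def brownrect(im,x0,y0,x1,y1):
    h=cv2.cvtColor(im,cv2.COLOR_BGR2HSV); m=((h[...,0]>5)&(h[...,0]<22)&(h[...,1]>80)&(h[...,2]>130)).astype(np.uint8)
    mm=np.zeros_like(m); mm[y0:y1,x0:x1]=m[y0:y1,x0:x1]
    cn,_=cv2.findContours(mm,0,1); return cv2.boxPoints(cv2.minAreaRect(max(cn,key=cv2.contourArea)))
E
python3 - <<'E'
from meas import *
c=cam('wrist'); im=cv2.imread('pics/w5.png')
B=brownrect(im,270,190,380,260); W=np.array([ray(c,u,v,20) for u,v in B]); print(B.round(),W.round(1),W.mean(0))
for i in range(4): d=W[i]-W[i-1]; print(np.linalg.norm(d),np.degrees(np.arctan2(d[1],d[0])))
print('marker end',[ray(c,*p,7).round(1) for p in [(340,250),(383,240)]])
E
```

```text
[[286. 217.]
 [361. 213.]
 [362. 242.]
 [288. 246.]] [[438.5 -37.2  20. ]
 [495.1 -44.5  20. ]
 [493.1 -68.1  20. ]
 [434.8 -60.6  20. ]] [465.37546828 -52.56323825  20.        ]
23.707689780856285 81.03806303458795
57.06117002000214 -7.350909594499757
23.688598952514422 -94.91064112635047
58.73630641565926 172.67952683980883
marker end [array([474.8, -76.6,   7. ]), array([511. , -74.3,   7. ])]
```

Request:
{"name": "servo_tool", "arguments": {
  "increments": [
    [5,-10,-50,3],
    [0,0,-50,0],
    [-1,0,-30,0]
  ],
  "fingers": -1
}}

```text
time: 10.28
tool_pos: [467.7, -47.7, 30.2]
orientation: [3.115, 0.081, 1.451]
ft_force: [-0.2, -0.0, 0.6]
finger_gap: 85.6
```

```bash
python3 hold.py 3 w6.png
```

```text
10.43 [467.2 -47.9  30.8] [3.117 0.082 1.451] q [-0.167  0.03   1.848 -0.085  1.236 -0.022] gap 85.4 F [-0.3  0.1  0.7]
```

View pics/w6.png

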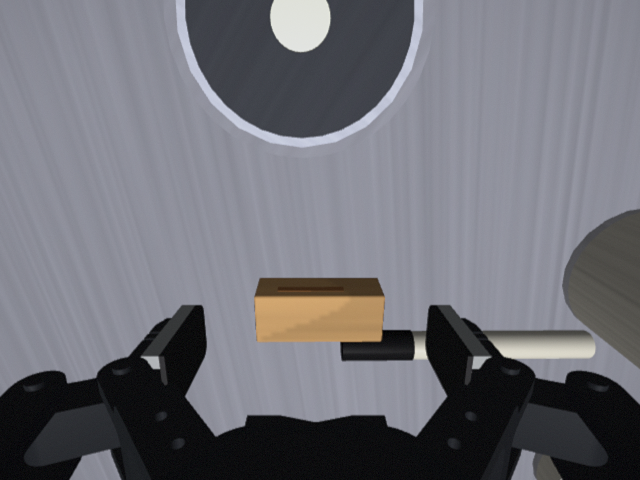

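Request:
{"name": "servo_tool", "arguments": {
  "increments": [
    [1,-4,-28,0],
    [0,0,-2,0]
  ],
  "fingers": 1
}}

```text
time: 10.68
tool_pos: [472.0, -51.0, 5.2]
orientation: [3.108, 0.082, 1.454]
ft_force: [-1.2, -0.6, -0.0]
finger_gap: 56.4
```

```bash
python3 hold.py 10 w7.png
```

```text
11.18 [472.7 -51.7   5.5] [3.106 0.082 1.453] q [-0.173  0.067  1.867 -0.087  1.169 -0.024] gap 55.8 F [-0.  -0.6  0.3]
```

View pics/w7.png

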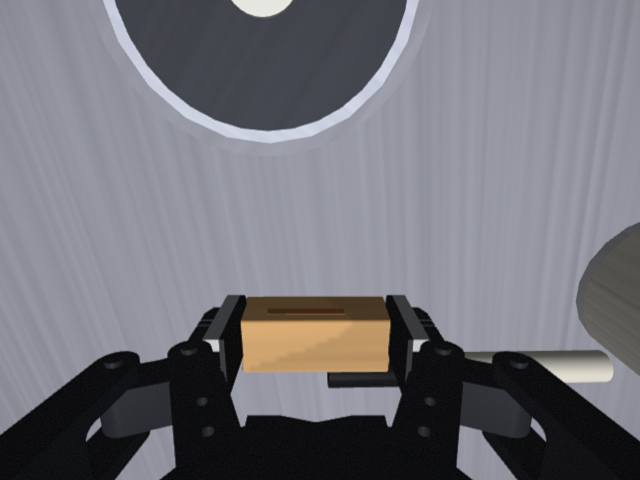

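Request:
{"name": "servo_tool", "arguments": {
  "increments": [
    [0,0,60,0],
    [0,0,58,0],
    [0,50,0,0],
    [-5,52,0,0],
    [-6,52,0,0],
    [-6,52,0,0],
    [-6,52,0,0],
    [-6,52,0,0],
    [-6,52,0,0],
    [-6,52,0,0]
  ]
}}

```text
time: 12.42
tool_pos: [429.5, 371.1, 128.6]
orientation: [3.101, 0.08, 1.442]
ft_force: [0.8, -0.4, -1.0]
finger_gap: 56.2
```

```bash
python3 hold.py 3 w8.png
```

```text
12.57 [429.  371.4 128. ] [3.102 0.08  1.446] q [ 0.662  0.194  1.46  -0.085  1.517  0.791] gap 56.1 F [-0.   0.2 -0.6]
```

View pics/w8.png

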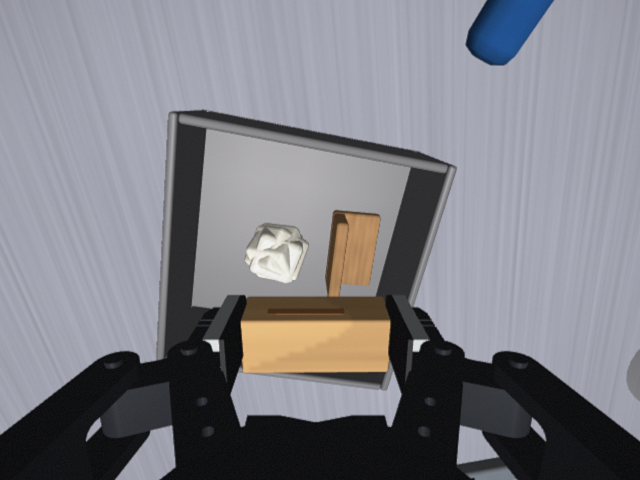

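Run:
```python
from h import *
c=cam('wrist')
for p in [(170,113),(455,167),(387,388)]: print(ray(c,*p,70).round(1))
for p in [(276,253)]: print('ball',ray(c,*p,22).round(1))
print('edge',ray(c,365,250,13).round(1))
```

```text
[369.7 456.1  70. ]
[509.9 411.8  70. ]
[466.2 271.5  70. ]
ball [403.2 357.8  22. ]
edge [466.7 347.7  13. ]
```

Request:
{"name": "servo_tool", "arguments": {
  "increments": [
    [0,22,-30,-5],
    [0,3,-45,-5]
  ]
}}

```text
time: 12.82
tool_pos: [432.4, 397.4, 56.8]
orientation: [3.095, 0.073, 1.264]
ft_force: [0.5, -0.1, -0.8]
finger_gap: 55.9
```

```bash
python3 hold.py 2
```

```text
12.93 [428.2 393.1  50.2] [3.104 0.087 1.267] q [ 0.689  0.298  1.495 -0.08   1.401  1.007] gap 56.1 F [-0.1 -0.1 -1.1]
```

Request:
{"name": "servo_tool", "arguments": {
  "increments": [
    [0,0,-5,0],
    [0,0,0,0],
    [0,0,0,0],
    [0,0,60,0],
    [0,-30,50,-10],
    [0,-55,25,-10],
    [0,-60,0,-10],
    [0,-60,0,-10]
  ],
  "fingers": -1
}}

```text
time: 13.92
tool_pos: [432.0, 184.8, 195.7]
orientation: [3.097, 0.067, 0.555]
ft_force: [0.7, -0.6, -0.1]
finger_gap: 85.3
```

```bash
python3 hold.py 1;  python3 - <<'E'
from h import *
c,im=snap('top','t6.png'); cv2.imwrite('pics/t6z.png',cv2.resize(im[230:320,130:330],None,fx=4,fy=4))
E
```

```text
13.97 [432.4 177.8 196.4] [3.091 0.07  0.543] q [ 0.314 -0.042  1.574 -0.066  1.666  1.336] gap 85.0 F [-0.6 -4.6 -0.1]
```

View pics/t6z.png

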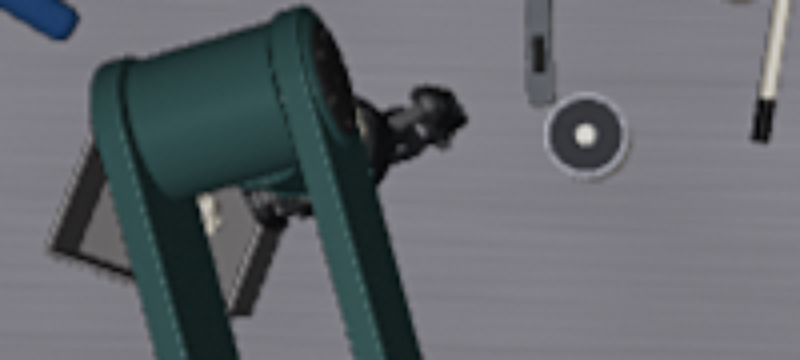

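Request:
{"name": "servo_tool", "arguments": {
  "increments": [
    [0,-60,0,-10],
    [0,-60,8,-10],
    [0,-60,8,-10],
    [0,-60,8,0],
    [0,-60,8,0],
    [0,-60,8,0],
    [0,-60,0,0],
    [0,-60,0,0],
    [0,-50,0,0]
  ]
}}

```text
time: 15.15
tool_pos: [435.6, -356.3, 249.5]
orientation: [3.089, 0.041, 0.032]
ft_force: [0.3, 0.6, 0.6]
finger_gap: 85.5
```

```bash
python3 hold.py 3 w9.png
python3 - <<'E'
from h import *
snap('top','t7.png')
E
```

```text
15.3 [ 435.2 -356.   248.4] [3.091 0.043 0.029] q [-0.748  0.112  1.312 -0.067  1.712  0.782] gap 85.8 F [0.5 0.7 0.9]
```

View pics/w9.png

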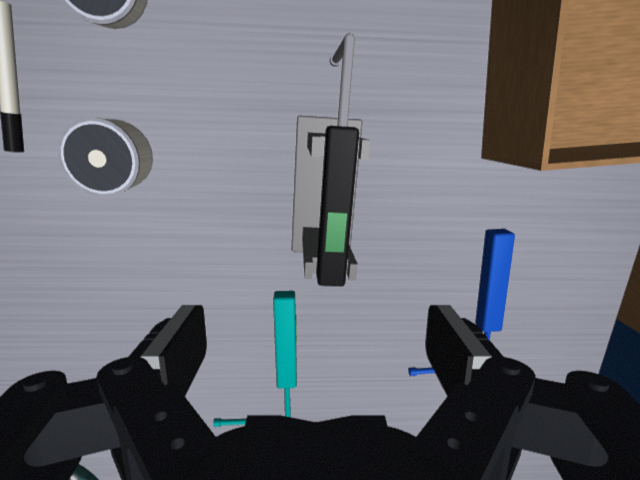

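View pics/t7.png

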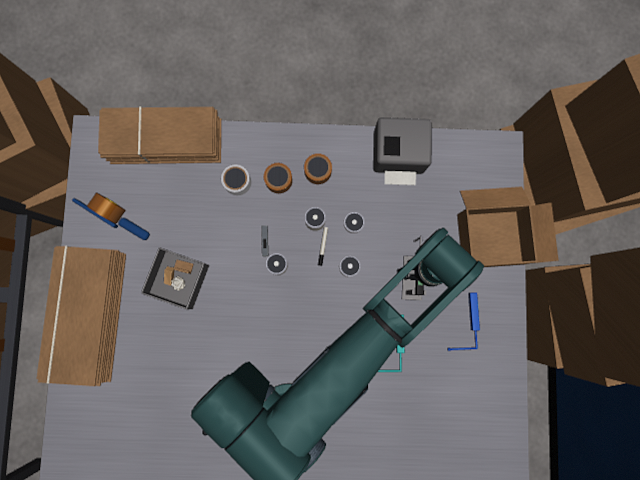

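Run:
```python
from h import *
im=cv2.imread('pics/w9.png'); cv2.imwrite('pics/z5.png',cv2.resize(im[20:300,270:390],None,fx=5,fy=5,interpolation=cv2.INTER_CUBIC)[:1400:1][::1][0:1400] if 0 else cv2.resize(im[110:300,270:390],None,fx=3.1,fy=3.1,interpolation=cv2.INTER_CUBIC))
c=cam('wrist')
m=(im.max(2)<60).astype(np.uint8); g=cv2.cvtColor(im,cv2.COLOR_BGR2HSV); m|=((g[...,0]>45)&(g[...,0]<75)&(g[...,1]>80)).astype(np.uint8)
mm=np.zeros_like(m); mm[118:292,300:365]=m[118:292,300:365]
for v in (140,160,180,200,220): r=np.where(mm[v,300:365])[0]+300; print(v,r.min(),r.max(), ray(c,r.min(),v,124)[:2].round(1),ray(c,r.max(),v,124)[:2].round(1))
print([ray(c,*p,124).round(1) for p in [(328,127),(357,128),(318,278),(346,278)]])
print('green',ray(c,337,232,124))
```

```text
140 308 361 [ 497.9 -353.7] [ 499.1 -390.2]
160 324 355 [ 484.8 -365.2] [ 485.4 -387. ]
180 323 353 [ 470.9 -365.1] [ 471.5 -386.5]
200 322 352 [ 456.5 -364.9] [ 457.  -386.7]
220 320 350 [ 441.6 -364. ] [ 442.  -386.2]
[array([ 506.9, -367. ,  124. ]), array([ 506.9, -386.9,  124. ]), array([ 395.3, -364.2,  124. ]), array([ 395.6, -386. ,  124. ])]
green [ 432.64026365 -377.02365421  124.        ]
```

View pics/z5.png

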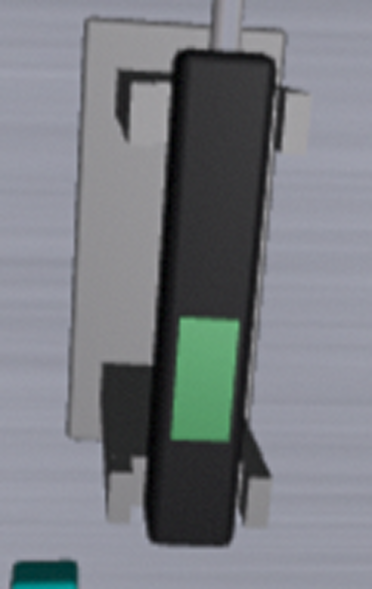

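Request:
{"name": "servo_tool", "arguments": {
  "increments": [
    [-1,0,-1,10],
    [-1,0,-1,10],
    [-1,0,-1,10],
    [-1,0,-1,10],
    [-1,0,-1,10],
    [-1,0,-1,10],
    [-1,0,-1,10],
    [-1,0,-1,10],
    [-1,0,-1,10],
    [-1,0,-1,0]
  ]
}}

```text
time: 16.6
tool_pos: [432.9, -335.2, 247.6]
orientation: [3.08, 0.04, 1.684]
ft_force: [0.3, 1.0, 0.5]
finger_gap: 85.6
```

```bash
cat >> hold.py <<'E'
from scipy.spatial.transform import Rotation as Ro
z=Ro.from_euler('xyz',o['orientation']).as_matrix()[:,2]; print('tilt xy',z[:2].round(3),'radial',(z[:2]@o['tool_pos'][:2]/np.linalg.norm(o['tool_pos'][:2])).round(3))
E
python3 hold.py 1
```

```text
16.65 [ 432.8 -335.1  247.5] [3.08  0.04  1.683] q [-0.776  0.027  1.404  0.022  1.641 -0.887] gap 85.5 F [ 0.6  0.6 -0.3]
tilt xy [ 0.065 -0.033] radial 0.072
```

Request:
{"name": "servo_tool", "arguments": {
  "increments": [
    [-1,0,-1,0],
    [-1,0,-1,0],
    [-1,0,-1,0],
    [-1,0,-1,0],
    [-1,0,-1,0],
    [-1,0,-1,0],
    [-1,0,-1,0],
    [-1,0,-1,0],
    [-1,0,-1,0],
    [-1,0,-1,0]
  ]
}}

```text
time: 17.9
tool_pos: [422.6, -334.1, 237.2]
orientation: [3.08, 0.04, 1.68]
ft_force: [0.1, 0.2, -1.0]
finger_gap: 85.4
```

```bash
python3 hold.py 1
```

```text
17.95 [ 422.4 -334.   237. ] [3.08 0.04 1.68] q [-0.788  0.009  1.443  0.023  1.62  -0.897] gap 85.0 F [ 0.1 -0.2  0.4]
tilt xy [ 0.065 -0.033] radial 0.072
```

Request:
{"name": "servo_tool", "arguments": {
  "increments": [
    [0,25,20,0],
    [0,25,20,0],
    [0,0,-55,0],
    [0,0,-60,0],
    [0,0,-60,0],
    [0,0,0,0]
  ]
}}

```text
time: 18.7
tool_pos: [422.1, -282.1, 100.6]
orientation: [3.077, 0.043, 1.68]
ft_force: [0.3, 0.7, -0.5]
finger_gap: 85.5
```

```bash
python3 hold.py 1
```

```text
18.75 [ 424.9 -284.6  105.4] [3.07 0.05 1.68] q [-0.713  0.     1.717  0.019  1.339 -0.827] gap 85.4 F [0.1 0.3 0.6]
tilt xy [ 0.077 -0.042] radial 0.087
```

Request:
{"name": "servo_tool", "arguments": {
  "increments": [
    [0,0,60,0],
    [0,0,60,0],
    [0,0,60,0]
  ]
}}

```text
time: 19.12
tool_pos: [425.3, -285.0, 293.3]
orientation: [3.065, 0.055, 1.679]
ft_force: [1.5, -1.0, -0.2]
finger_gap: 85.7
```

```bash
python3 hold.py 2
```

```text
19.23 [ 427.9 -287.2  301.7] [3.053 0.068 1.678] q [-0.713 -0.075  1.399  0.019  1.707 -0.82 ] gap 85.5 F [-0.  -0.1  0.4]
tilt xy [ 0.095 -0.058] radial 0.111
```

Request:
{"name": "servo_tool", "arguments": {
  "increments": [
    [0,0,-14,0],
    [0,0,-14,0],
    [0,0,-14,0],
    [0,0,-14,0],
    [0,0,-14,0],
    [0,0,-14,0],
    [0,0,-14,0],
    [0,0,-14,0],
    [0,0,-14,0],
    [0,0,-14,0]
  ]
}}

```text
time: 20.48
tool_pos: [427.6, -287.0, 154.3]
orientation: [3.051, 0.07, 1.678]
ft_force: [-0.2, -0.4, -0.2]
finger_gap: 85.4
```

```bash
python3 hold.py 2
```

```text
20.57 [ 426.6 -286.2  152.6] [3.054 0.067 1.678] q [-0.713 -0.044  1.665  0.019  1.412 -0.826] gap 85.7 F [ 0.3  0.3 -0.1]
tilt xy [ 0.094 -0.057] radial 0.11
```

Request:
{"name": "servo_tool", "arguments": {
  "increments": [
    [0,0,0,-10.5],
    [0,0,0,-10.5],
    [0,0,0,-10.5],
    [0,0,0,-10.5],
    [0,0,0,-10.5],
    [0,0,0,-10.5],
    [0,0,0,-10.5],
    [0,0,0,-10.5],
    [0,0,0,-10.5],
    [0,0,0,-10.5],
    [0,0,0,-10.5],
    [0,0,0,-10.5],
    [0,0,0,-10.5],
    [0,0,0,-10.5],
    [0,0,0,-10.5],
    [0,0,0,-10.5],
    [0,0,0,-10.5]
  ]
}}

```text
time: 22.7
tool_pos: [433.7, -290.4, 163.2]
orientation: [3.045, 0.053, -1.512]
ft_force: [-1.0, -0.5, 0.2]
finger_gap: 85.2
```

```bash
python3 hold.py 2
```

```text
22.8 [ 433.5 -290.7  163.2] [ 3.045  0.053 -1.506] q [-0.683  0.127  1.466 -0.027  1.655  2.391] gap 85.6 F [-0.2  0.5  0.8]
tilt xy [-0.1    0.046] radial -0.109
```

Request:
{"name": "servo_tool", "arguments": {
  "increments": [
    [0,0,60,0],
    [0,0,60,0]
  ]
}}

```text
time: 23.05
tool_pos: [430.0, -287.9, 277.7]
orientation: [3.033, 0.065, -1.499]
ft_force: [0.4, -1.1, -0.1]
finger_gap: 85.7
```

```bash
python3 hold.py 2
```

```text
23.15 [ 432.3 -289.7  284.6] [ 3.044  0.054 -1.499] q [-0.682  0.097  1.259 -0.029  1.893  2.377] gap 85.2 F [ 1.4 -0.3  0.5]
tilt xy [-0.101  0.047] radial -0.11
```

Request:
{"name": "servo_tool", "arguments": {
  "increments": [
    [0,0,-60,0],
    [0,0,-60,0],
    [0,0,0,0]
  ]
}}

```text
time: 23.52
tool_pos: [432.9, -289.8, 164.1]
orientation: [3.049, 0.05, -1.489]
ft_force: [-0.1, -0.2, -0.2]
finger_gap: 85.4
```

```bash
python3 hold.py 2
```

```text
23.62 [ 436.5 -292.7  171.3] [ 3.06  0.04 -1.49] q [-0.681  0.117  1.46  -0.028  1.651  2.377] gap 85.4 F [ 0.  -0.2  0.3]
tilt xy [-0.085  0.033] radial -0.089
```

Request:
{"name": "servo_tool", "arguments": {
  "increments": [
    [0,0,60,0],
    [0,0,60,0],
    [0,0,0,0]
  ]
}}

```text
time: 24.0
tool_pos: [437.7, -293.6, 304.3]
orientation: [3.07, 0.03, -1.486]
ft_force: [-0.2, 0.8, 1.7]
finger_gap: 85.5
```

```bash
python3 hold.py 2
```

```text
24.1 [ 436.5 -292.7  298.6] [ 3.063  0.036 -1.487] q [-0.681  0.09   1.238 -0.03   1.895  2.367] gap 85.6 F [-0.4 -0.6  0.3]
tilt xy [-0.081  0.03 ] radial -0.084
```

Request:
{"name": "servo_tool", "arguments": {
  "increments": [
    [0,0,-60,0],
    [0,0,-60,0],
    [0,0,0,0],
    [0,0,60,0],
    [0,0,60,0],
    [0,0,0,0],
    [0,0,-60,0],
    [0,0,-60,0],
    [0,0,0,0],
    [0,0,60,0],
    [0,0,60,0],
    [0,0,0,0]
  ]
}}

```text
time: 25.6
tool_pos: [438.4, -294.4, 322.7]
orientation: [3.084, 0.016, -1.483]
ft_force: [-0.5, -0.1, -0.0]
finger_gap: 85.3
```

```bash
python3 hold.py 2
```

```text
25.7 [ 437.4 -293.5  316.9] [ 3.077  0.023 -1.484] q [-0.681  0.081  1.21  -0.03   1.911  2.363] gap 85.6 F [-1.1  0.4  0.3]
tilt xy [-0.066  0.017] radial -0.064
```

Request:
{"name": "servo_tool", "arguments": {
  "increments": [
    [0,0,-60,0],
    [0,0,0,0],
    [0,0,-60,0],
    [0,0,0,0],
    [0,0,-60,0],
    [0,0,0,0]
  ]
}}

```text
time: 26.45
tool_pos: [440.2, -295.9, 152.8]
orientation: [3.08, 0.02, -1.483]
ft_force: [-0.6, -0.0, -0.1]
finger_gap: 85.5
```

```bash
python3 hold.py 2
```

```text
26.55 [ 446.3 -301.   163.6] [ 3.097e+00  3.000e-03 -1.483e+00] q [-0.681  0.111  1.48  -0.029  1.585  2.373] gap 85.3 F [ 0.2 -0.3  1.6]
tilt xy [-0.045 -0.001] radial -0.037
```

Request:
{"name": "servo_tool", "arguments": {
  "increments": [
    [0,0,60,0],
    [0,0,0,0],
    [0,0,60,0],
    [0,0,0,0],
    [0,0,60,0],
    [0,0,0,0]
  ]
}}

```text
time: 27.3
tool_pos: [454.2, -307.4, 354.2]
orientation: [3.138, -0.037, -1.484]
ft_force: [0.6, 0.2, 0.8]
finger_gap: 85.1
```

```bash
python3 hold.py 2
```

```text
27.4 [ 453.3 -306.8  347.9] [ 3.131 -0.03  -1.484] q [-0.681  0.081  1.148 -0.031  1.899  2.363] gap 85.4 F [-0.2 -0.3  0.4]
tilt xy [-0.008 -0.031] radial 0.01
```

Request:
{"name": "servo_tool", "arguments": {
  "increments": [
    [0,-7,-10,9],
    [0,-7,-10,9],
    [0,-7,-10,9],
    [-1,-7,-10,9],
    [-1,-7,-10,9],
    [-1,-7,-10,9],
    [-1,-7,-10,9],
    [-1,-7,-10,9],
    [-1,-7,-10,9],
    [0,-2,-10,2],
    [0,0,-15,0],
    [0,0,-15,0],
    [0,0,-15,0],
    [0,0,-10,0],
    [0,0,-5,0]
  ]
}}

```text
time: 29.28
tool_pos: [453.3, -379.2, 194.8]
orientation: [3.13, -0.052, 0.013]
ft_force: [0.4, -0.8, 0.2]
finger_gap: 85.5
```

```bash
python3 hold.py 3 w10.png
```

```text
29.43 [ 453.5 -379.4  195.7] [ 3.129 -0.053  0.014] q [-0.809  0.154  1.368  0.03   1.574  0.749] gap 85.4 F [ 0.1 -0.3 -0.2]
tilt xy [ 0.053 -0.012] radial 0.048
```

View pics/w10.png

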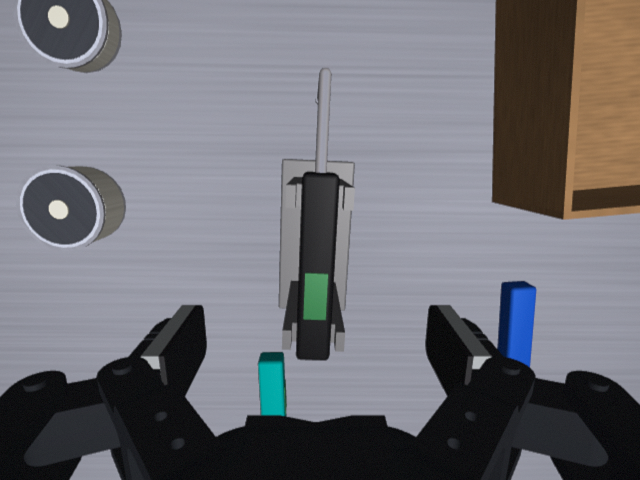

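Run:
```python
from h import *
im=cv2.imread('pics/w10.png'); c=cam('wrist')
g=cv2.cvtColor(im,cv2.COLOR_BGR2HSV); m=(im.max(2)<62)|((g[...,0]>45)&(g[...,0]<75)&(g[...,1]>80))
L=[]
for v in range(215,270,10):
    r=np.where(m[v,290:350])[0]+290; a=ray(c,r.min()-.5,v,124);b=ray(c,r.max()+.5,v,124); L.append((a+b)/2); print(v,r.min(),r.max(),a[:2].round(1),b[:2].round(1))
L=np.array(L); p=np.polyfit(L[:,0],L[:,1],1); print('yaw',np.degrees(np.arctan(p[0])),'y at 447',np.polyval(p,447))
print('ends',ray(c,320,174,124).round(1),ray(c,312,353,124).round(1),ray(c,312,357,124).round(1),'tip',ray(c,318,101,20).round(1))
print('handle pixel mid',proj(c,[447,-376.5,124]))
```

```text
215 301 336 [ 482.6 -371.2] [ 482.9 -392.5]
225 301 336 [ 476.6 -371.2] [ 476.9 -392.6]
235 301 335 [ 470.5 -371.2] [ 470.8 -392.2]
245 300 335 [ 464.4 -370.7] [ 464.6 -392.4]
255 300 334 [ 458.2 -370.7] [ 458.4 -391.9]
265 299 333 [ 451.9 -370.1] [ 452.1 -391.4]
yaw -1.9943810470073056 y at 447 -380.79963193140316
ends [ 506.6 -382.4  124. ] [ 392.9 -379.   124. ] [ 390.1 -379.   124. ] tip [ 561.  -382.2   20. ]
handle pixel mid [308.92828215 272.750308  ]
```

Request:
{"name": "servo_tool", "arguments": {
  "increments": [
    [-3,0,-10,-1.5],
    [-3,-1,-10,-1.5],
    [0,0,-12,0],
    [0,0,-12,0],
    [0,0,-12,0]
  ]
}}

```text
time: 30.05
tool_pos: [447.5, -381.2, 138.1]
orientation: [3.126, -0.056, -0.043]
ft_force: [-0.2, -0.8, 0.8]
finger_gap: 85.6
```

```bash
python3 hold.py 3 w11.png;python3 - <<'E'
from h import *
im=cv2.imread('pics/w11.png'); c=cam('wrist')
g=cv2.cvtColor(im,cv2.COLOR_BGR2HSV); m=(im.max(2)<62)|((g[...,0]>45)&(g[...,0]<75)&(g[...,1]>80))
for v in range(220,300,20):
    r=np.where(m[v,280:350])[0]+280; a=ray(c,r.min()-.5,v,124);b=ray(c,r.max()+.5,v,124); print(v,r.min(),r.max(),a[:2].round(1),b[:2].round(1))
E
```

```text
30.2 [ 447.2 -380.8  137.7] [ 3.128 -0.054 -0.043] q [-0.817  0.17   1.467  0.028  1.457  0.794] gap 85.3 F [ 0.4 -0.2 -0.8]
tilt xy [ 0.054 -0.016] radial 0.051
220 290 338 [ 483.3 -371.4] [ 482.3 -392.8]
240 291 338 [ 474.4 -371.3] [ 473.4 -392.5]
260 291 339 [ 465.3 -370.8] [ 464.2 -392.7]
280 292 339 [ 455.9 -370.7] [ 454.9 -392.4]
```

View pics/w11.png

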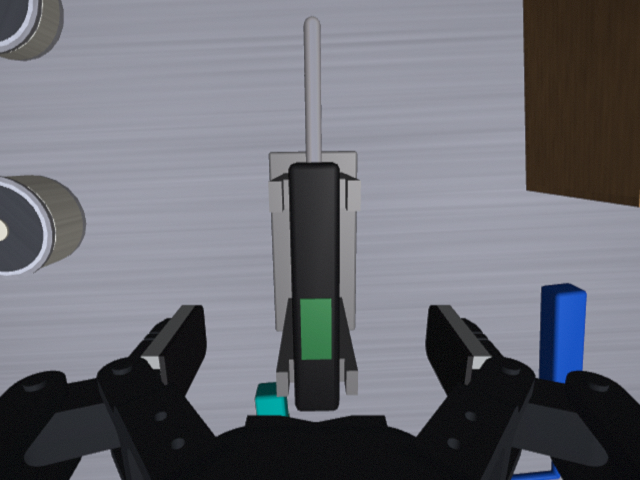

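Request:
{"name": "servo_tool", "arguments": {
  "increments": [
    [0,-1,-10,0],
    [0,0,-10,0],
    [0,0,-10,0],
    [0,0,-10,0],
    [0,0,-5,0]
  ]
}}

```text
time: 30.82
tool_pos: [447.8, -382.4, 90.9]
orientation: [3.126, -0.056, -0.043]
ft_force: [0.1, 0.3, -0.4]
finger_gap: 84.9
```

```bash
python3 hold.py 3
```

```text
30.98 [ 448.  -382.6   91.7] [ 3.125 -0.056 -0.043] q [-0.819  0.203  1.523  0.029  1.365  0.79 ] gap 85.6 F [ 0.3 -0.4 -0.1]
tilt xy [ 0.056 -0.019] radial 0.054
```

Close on the handle.

Request:
{"name": "servo_tool", "arguments": {
  "increments": [
    [0,1,0,0]
  ],
  "fingers": 1
}}

```text
time: 31.1
tool_pos: [448.2, -381.9, 92.3]
orientation: [3.125, -0.057, -0.043]
ft_force: [0.0, 0.2, 0.0]
finger_gap: 69.7
```

```bash
python3 hold.py 14 w12.png
```

```text
31.8 [ 448.2 -381.8   92.1] [ 3.125 -0.057 -0.043] q [-0.817  0.201  1.524  0.029  1.364  0.791] gap 21.0 F [-0.9  1.1  2.4]
tilt xy [ 0.056 -0.019] radial 0.055
```

View pics/w12.png

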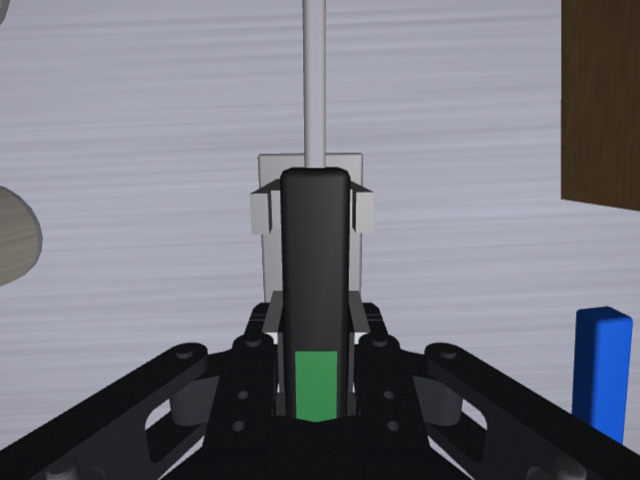

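```bash
cat > pr.py <<'E'
from h import *
from scipy.spatial.transform import Rotation as Ro
import json,os
def Tt():
    o=readout.get_obs(); T=np.eye(4); T[:3,:3]=Ro.from_euler('xyz',o['orientation']).as_matrix(); T[:3,3]=o['tool_pos']; return T
def save():
    Tp=np.eye(4); Tp[:3,:3]=Ro.from_euler('z',-2,degrees=True).as_matrix(); Tp[:3,3]=[447,-381.2,100]
    np.save('ttp.npy',np.linalg.inv(Tt())@Tp)
def probe(): return Tt()@np.load('ttp.npy')
def tip():
    return (probe()@np.array([115,0,-80,1]))[:3]
E
python3 - <<'E'
from pr import *
save(); print(tip(), Ro.from_matrix(probe()[:3,:3]).as_euler('xyz').round(3))
ct=cam('top');cs=cam('scene')
P={'1':((314.7,216.5),(285.2,270.3),72),'4':((353.7,221.5),(263.1,249.4),30),'2':((275.6,263.2),(367.4,281.8),58),'3':((349.6,265.4),(315.3,227.3),44)}
for k,(a,b,z) in P.items(): print(k,ray(ct,*a,z).round(1),ray(cs,*b,z).round(1))
print(proj(cam('wrist'),tip()))
E
```

```text
[ 561.92994511 -385.21344212   20.        ] [ 0.     0.    -0.035]
1 [621.3 -60.1  72. ] [619.5 -63.   72. ]
4 [ 616.9 -184.8   30. ] [ 615.4 -188.3   30. ]
2 [473.3  56.1  58. ] [471.7  53.1  58. ]
3 [ 474.8 -174.2   44. ] [ 472.8 -177.3   44. ]
[310.23089816  60.69427257]
```

Request:
{"name": "servo_tool", "arguments": {
  "increments": [
    [0,0,8,0],
    [0,0,10,0],
    [0,0,12,0],
    [0,0,12,0],
    [0,0,12,0],
    [0,0,12,0],
    [0,0,12,0],
    [0,0,12,0],
    [0,0,12,0],
    [0,0,5,0]
  ]
}}

```text
time: 33.05
tool_pos: [447.3, -381.0, 205.5]
orientation: [3.127, -0.055, -0.043]
ft_force: [-0.1, -0.2, -1.6]
finger_gap: 21.4
```

```bash
python3 hold.py 3 w13.png
python3 - <<'E'
from pr import *
print(tip(), Ro.from_matrix(probe()[:3,:3]).as_euler('xyz').round(3)); c,im=snap('scene','s13.png'); print(proj(c,tip()));p=proj(c,tip()); u,v=int(p[0]),int(p[1])
cv2.imwrite('pics/s13z.png',cv2.resize(im[v-75:v+45,u-60:u+100],None,fx=5,fy=5,interpolation=cv2.INTER_CUBIC))
ct,im=snap('top','t13.png'); print(proj(ct,tip()))
E
```

```text
33.2 [ 447.  -380.7  204.3] [ 3.128 -0.054 -0.043] q [-0.817  0.14   1.367  0.028  1.586  0.798] gap 21.5 F [-0.  -0.  -1.6]
tilt xy [ 0.053 -0.016] radial 0.051
[ 560.58306188 -383.89421837  131.79524868] [ 0.003  0.003 -0.035]
[244.77804969 167.79219506]
[422.5125508  236.82217395]
```

View pics/w13.png

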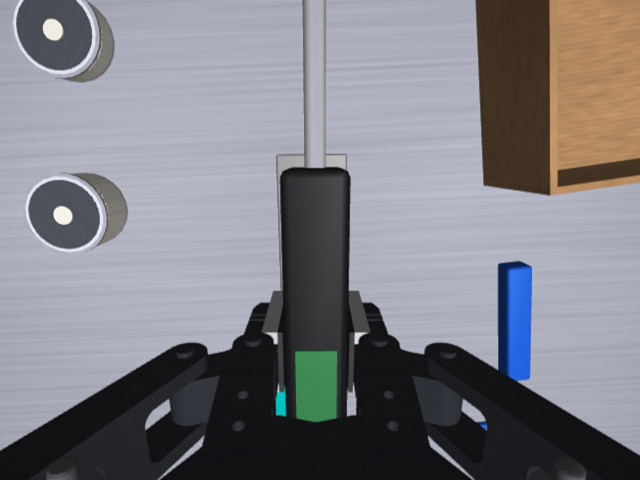

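View pics/s13z.png

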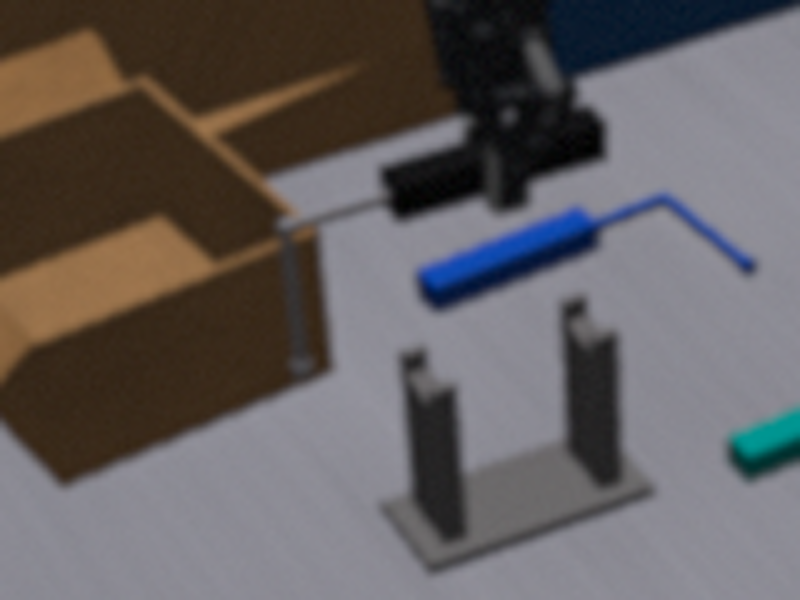

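Request:
{"name": "servo_tool", "arguments": {
  "increments": [
    [2,10,0,0],
    [4,20,0,0],
    [5,25,0,0],
    [5,25,-2,0],
    [5,25,-3,0],
    [5,25,-3,0],
    [5,25,-3,0],
    [5,25,-3,0],
    [5,25,-3,0],
    [5,25,-3,0],
    [4,25,-3,0],
    [4,25,-3,0],
    [3,20,-3,0],
    [2,12,-2,0],
    [0,5,0,0],
    [0,0,0,0]
  ]
}}

```text
time: 35.3
tool_pos: [502.6, -32.7, 168.1]
orientation: [3.139, -0.049, -0.03]
ft_force: [0.1, 0.4, -1.6]
finger_gap: 20.9
```

```bash
cat > look.py <<'E'
import sys
from pr import *
n,x,y,z=sys.argv[1],*map(float,sys.argv[2:5]); X=np.array([x,y,z])
o=readout.get_obs(); print(round(o['time'],2),o['tool_pos'].round(1),'gap',round(o['finger_gap'],1),'F',o['ft_force'].round(1)); t=tip(); print('tip',t.round(1),'to go',(X-t).round(1),Ro.from_matrix(probe()[:3,:3]).as_euler('xyz').round(3))
c,im=snap('scene','s_'+n+'.png'); u,v=proj(c,t); ub,vb=proj(c,X); print('tip px',(u.round(1),v.round(1)),'btn px',(ub.round(1),vb.round(1)))
x0,y0=int(u)-50,int(v)-50
cv2.imwrite('pics/sz_'+n+'.png',cv2.resize(im[y0:y0+90,x0:x0+110],None,fx=6,fy=6,interpolation=cv2.INTER_CUBIC)); print('crop origin',x0,y0,'x6')
E
python3 hold.py 2 w14.png; python3 look.py 14 620 -62.3 72
```

```text
35.4 [502.7 -33.3 168.1] [ 3.139 -0.049 -0.031] q [-0.182 -0.03   1.618  0.005  1.505  1.42 ] gap 20.9 F [-0.6  0.6 -1.4]
tilt xy [ 0.049 -0.004] radial 0.049
35.4 [502.7 -33.3 168.1] gap 20.9 F [-0.6  0.6 -1.4]
tip [616.  -34.3  95.1] to go [  4.  -28.  -23.1] [ 0.014  0.008 -0.023]
tip px (np.float64(292.3), np.float64(270.7)) btn px (np.float64(285.1), np.float64(270.6))
crop origin 242 220 x6
```

View pics/sz_14.png

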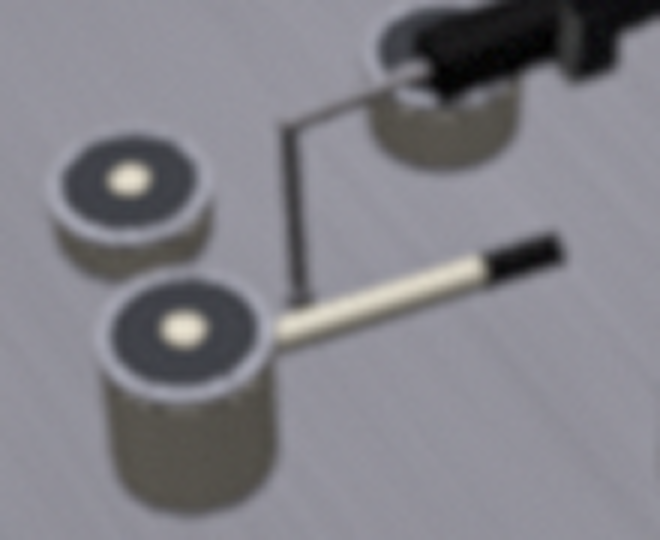

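View pics/w14.png

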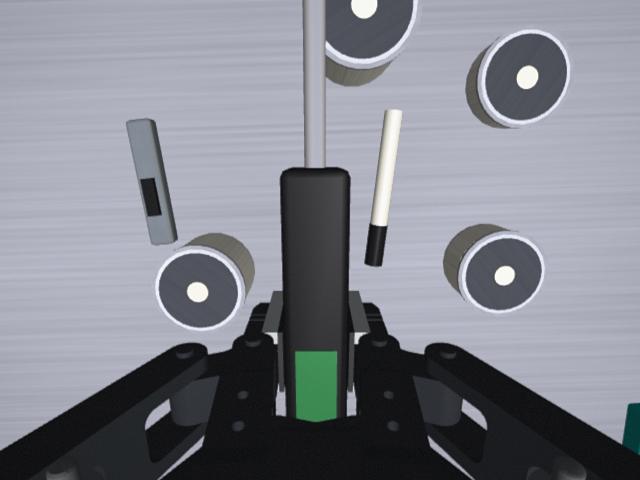

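Run:
```python
from pr import *
c=cam('wrist')
for n,u,v,z in [(1,364,6,72),(4,527,77,30),(2,198,292,58),(3,505,275,44)]: print(n,ray(c,u,v,z).round(1))
c=cam('scene'); im=cv2.imread('pics/s_14.png')
h=cv2.cvtColor(im,cv2.COLOR_BGR2HSV); m=((h[...,2]>165)&(h[...,1]<60))
from meas import blobs
for b in blobs(m[220:310,242:380],8,40): 
    p=(b[0][0]+242,b[0][1]+220); print(p,[ray(c,*p,z).round(1) for z in (72,58,44,30)])
```

```text
1 [649.7 -66.7  72. ]
4 [ 615.6 -187.8   30. ]
2 [471.9  53.   58. ]
3 [ 473.  -177.2   44. ]
(np.float64(276.4), np.float64(249.0)) [array([ 604.5, -134.1,   72. ]), array([ 598.6, -146.9,   58. ]), array([ 592.7, -159.7,   44. ]), array([ 586.8, -172.5,   30. ])]
(np.float64(252.2), np.float64(254.1)) [array([ 660.7, -148.5,   72. ]), array([ 655.7, -161.5,   58. ]), array([ 650.6, -174.6,   44. ]), array([ 645.5, -187.6,   30. ])]
(np.float64(263.1), np.float64(249.4)) [array([ 631.9, -149.2,   72. ]), array([ 626.4, -162.2,   58. ]), array([ 620.9, -175.2,   44. ]), array([ 615.4, -188.3,   30. ])]
(np.float64(259.1), np.float64(273.7)) [array([675. , -84.4,  72. ]), array([670.1, -96.5,  58. ]), array([ 665.2, -108.6,   44. ]), array([ 660.4, -120.7,   30. ])]
(np.float64(272.3), np.float64(274.4)) [array([650.5, -67. ,  72. ]), array([645.2, -78.9,  58. ]), array([640. , -90.7,  44. ]), array([ 634.8, -102.6,   30. ])]
(np.float64(353.6), np.float64(279.9)) [array([502.5,  42.3,  72. ]), array([495.2,  32. ,  58. ]), array([487.9,  21.7,  44. ]), array([480.6,  11.3,  30. ])]
(np.float64(367.3), np.float64(281.8)) [array([479.5,  63. ,  72. ]), array([471.8,  52.9,  58. ]), array([464.2,  42.9,  44. ]), array([456.6,  32.8,  30. ])]
(np.float64(375.4), np.float64(290.8)) [array([479.2,  94.2,  72. ]), array([471.5,  84.6,  58. ]), array([463.9,  75. ,  44. ]), array([456.2,  65.4,  30. ])]
```

Request:
{"name": "servo_tool", "arguments": {
  "increments": [
    [5,-5,0,0],
    [8,-8,0,0],
    [8,-8,0,0],
    [8,-7,0,0],
    [5,-4,-4,0],
    [0,0,-4,0],
    [0,0,0,0]
  ]
}}

```text
time: 36.33
tool_pos: [539.5, -70.0, 158.9]
orientation: [3.139, -0.049, -0.035]
ft_force: [0.2, 0.2, -1.0]
finger_gap: 21.2
```

```bash
python3 hold.py 2; python3 look.py 15 650.1 -66.9 72
```

```text
36.42 [539.7 -70.  159.5] [ 3.139 -0.05  -0.035] q [-0.237  0.064  1.539  0.007  1.489  1.368] gap 21.2 F [-0.8  0.1 -1.3]
tilt xy [ 0.05  -0.005] radial 0.05
36.42 [539.7 -70.  159.5] gap 21.2 F [-0.8  0.1 -1.3]
tip [653.  -71.4  86.5] to go [ -2.9   4.5 -14.5] [ 0.014  0.007 -0.027]
tip px (np.float64(270.0), np.float64(269.2)) btn px (np.float64(272.5), np.float64(274.4))
crop origin 219 219 x6
```

View pics/sz_15.png

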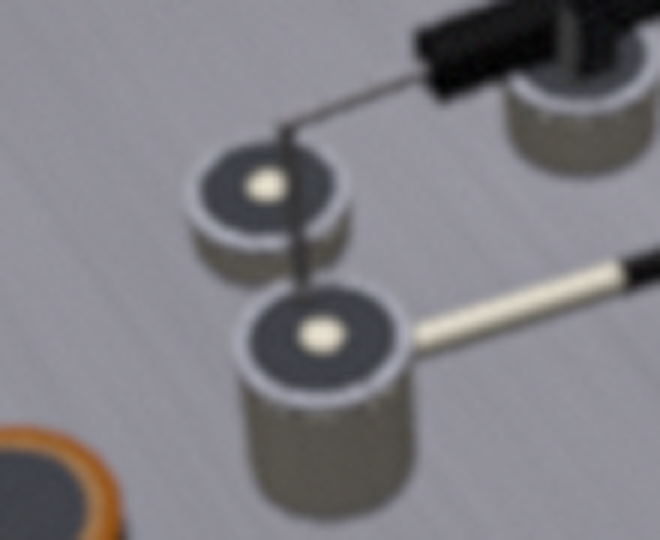

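Request:
{"name": "servo_tool", "arguments": {
  "increments": [
    [-2,3,-3,0],
    [-1,1.5,-3,0],
    [0,0,-3,0],
    [0,0,-1,0]
  ]
}}

```text
time: 36.98
tool_pos: [536.4, -64.5, 149.6]
orientation: [3.139, -0.051, -0.034]
ft_force: [0.8, 0.5, -1.7]
finger_gap: 21.5
```

```bash
python3 hold.py 2; python3 look.py 16 650.1 -66.9 72
```

```text
37.08 [536.5 -64.6 149.8] [ 3.139 -0.051 -0.034] q [-0.229  0.06   1.563  0.007  1.468  1.376] gap 21.3 F [-0.3 -0.7 -2.2]
tilt xy [ 0.051 -0.005] radial 0.051
37.08 [536.5 -64.6 149.8] gap 21.3 F [-0.3 -0.7 -2.2]
tip [649.9 -66.   77. ] to go [ 0.2 -0.9 -5. ] [ 0.014  0.006 -0.026]
tip px (np.float64(272.6), np.float64(273.1)) btn px (np.float64(272.5), np.float64(274.4))
crop origin 222 223 x6
```

Request:
{"name": "servo_tool", "arguments": {
  "increments": [
    [0,-0.5,-1.5,0],
    [0,0,-1.5,0]
  ]
}}

```text
time: 37.38
tool_pos: [536.9, -65.3, 147.1]
orientation: [3.138, -0.052, -0.034]
ft_force: [0.0, -0.4, -1.6]
finger_gap: 21.2
```

Request:
{"name": "servo_tool", "arguments": {
  "increments": [
    [0,0,-1,0]
  ]
}}

```text
time: 37.5
tool_pos: [536.9, -65.4, 146.0]
orientation: [3.138, -0.052, -0.034]
ft_force: [0.3, -0.4, -1.5]
finger_gap: 21.0
```

Request:
{"name": "servo_tool", "arguments": {
  "increments": [
    [0,0,-1,0]
  ]
}}

```text
time: 37.62
tool_pos: [536.9, -65.4, 144.9]
orientation: [3.138, -0.052, -0.034]
ft_force: [-0.4, 0.1, -2.8]
finger_gap: 21.2
```

```bash
python3 hold.py 2;python3 hold.py 1; python3 look.py 17 650.1 -66.9 72
```

```text
37.73 [536.8 -65.4 144.8] [ 3.138 -0.052 -0.034] q [-0.23   0.063  1.57   0.007  1.457  1.374] gap 20.9 F [-0.7 -0.8 -1.1]
tilt xy [ 0.052 -0.005] radial 0.052
37.77 [536.8 -65.4 144.9] [ 3.138 -0.052 -0.034] q [-0.23   0.063  1.57   0.007  1.457  1.374] gap 21.3 F [-0.1  0.3 -1.4]
tilt xy [ 0.052 -0.005] radial 0.052
37.77 [536.8 -65.4 144.9] gap 21.3 F [-0.1  0.3 -1.4]
tip [650.3 -66.8  72.2] to go [-0.2 -0.1 -0.2] [ 0.013  0.005 -0.026]
tip px (np.float64(272.4), np.float64(274.4)) btn px (np.float64(272.5), np.float64(274.4))
crop origin 222 224 x6
```

Predicted tip is at 72.2 with no contact yet, so I'll continue in 0.7 mm steps.

Request:
{"name": "servo_tool", "arguments": {
  "increments": [
    [0,0,-0.8,0]
  ]
}}

```text
time: 37.95
tool_pos: [536.9, -65.4, 144.4]
orientation: [3.138, -0.052, -0.034]
ft_force: [-0.9, -0.0, 0.5]
finger_gap: 21.2
```

Request:
{"name": "servo_tool", "arguments": {
  "increments": [
    [0,0,-0.8,0]
  ]
}}

```text
time: 38.08
tool_pos: [537.1, -65.4, 144.1]
orientation: [3.138, -0.053, -0.034]
ft_force: [-2.6, -0.3, 2.1]
finger_gap: 21.5
```

Request:
{"name": "servo_tool", "arguments": {
  "increments": [
    [0,0,-0.8,0]
  ]
}}

```text
time: 38.2
tool_pos: [537.4, -65.5, 144.0]
orientation: [3.138, -0.054, -0.034]
ft_force: [-0.8, 0.2, 1.5]
finger_gap: 21.0
```

```bash
for i in 1 2 3; do python3 hold.py 1|head -1;done; python3 look.py 18 650.1 -66.9 72
```

```text
38.25 [537.3 -65.5 143.9] [ 3.138 -0.054 -0.034] q [-0.23   0.063  1.572  0.007  1.453  1.374] gap 21.3 F [-2.2 -1.   2.3]
38.3 [537.3 -65.5 143.9] [ 3.138 -0.054 -0.034] q [-0.23   0.063  1.572  0.007  1.453  1.374] gap 21.0 F [-2.3  0.5  2.3]
38.35 [537.3 -65.5 143.9] [ 3.138 -0.054 -0.034] q [-0.23   0.063  1.572  0.007  1.453  1.374] gap 21.1 F [-2.5 -0.7  2.1]
38.35 [537.3 -65.5 143.9] gap 21.1 F [-2.5 -0.7  2.1]
tip [650.9 -67.   71.4] to go [-0.8  0.1  0.6] [ 0.013  0.003 -0.026]
tip px (np.float64(272.1), np.float64(274.6)) btn px (np.float64(272.5), np.float64(274.4))
crop origin 222 224 x6
```

View pics/sz_18.png

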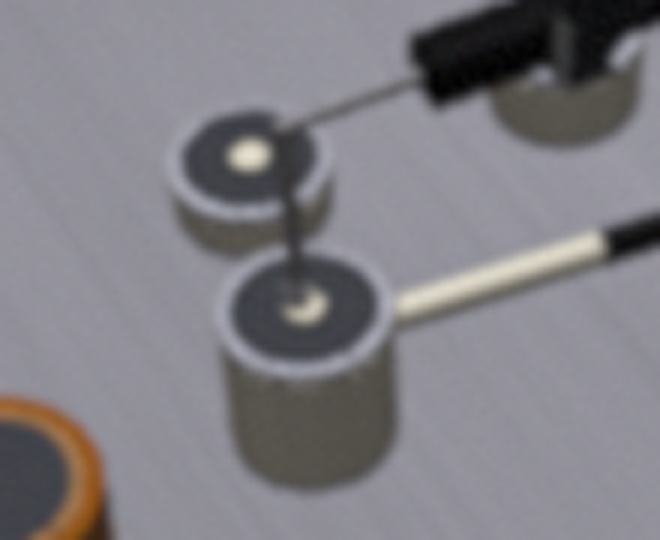

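```bash
python3 hold.py 22|head -1; python3 hold.py 22|head -1; python3 -c "
import cv2;im=cv2.imread('pics/s_18.png');cv2.imwrite('pics/zz.png',cv2.resize(im[255:290,250:295],None,fx=16,fy=16,interpolation=cv2.INTER_NEAREST))"
```

```text
39.5 [537.1 -65.5 143.6] [ 3.138 -0.053 -0.034] q [-0.23   0.063  1.572  0.007  1.453  1.374] gap 21.4 F [-4.   0.6  5.8]
40.6 [537.1 -65.5 143.6] [ 3.138 -0.053 -0.034] q [-0.23   0.063  1.572  0.007  1.453  1.374] gap 21.6 F [-4.   0.1  4.5]
```

View pics/zz.png

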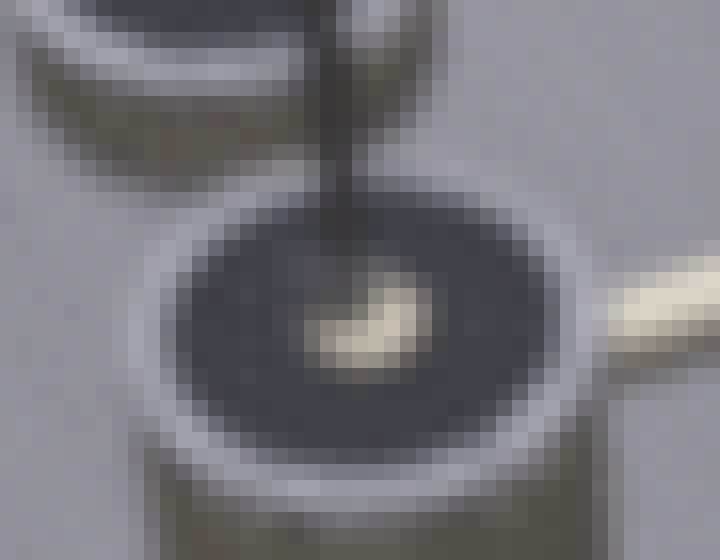

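Run:
```python
from h import *
c=cam('scene'); print(ray(c,272.9,275.3,71).round(1), ray(c,270.9,273.3,72).round(1), ray(c,272.9,274.9,72).round(1))
# lid ellipse fit from wrist estimate earlier
```

```text
[650.2 -64.7  71. ] [651.6 -71.6  72. ] [650.  -64.9  72. ]
```

Request:
{"name": "servo_tool", "arguments": {
  "increments": [
    [0,0,4,0],
    [-0.5,3.5,0,0],
    [0,0,0,0]
  ]
}}

```text
time: 40.98
tool_pos: [535.8, -61.3, 144.7]
orientation: [3.139, -0.049, -0.034]
ft_force: [-0.8, -0.8, 0.0]
finger_gap: 21.3
```

```bash
python3 hold.py 1|head -1; python3 look.py 19 650 -65.5 72;  python3 -c "
import cv2;im=cv2.imread('pics/s_19.png');cv2.imwrite('pics/zz2.png',cv2.resize(im[255:290,250:295],None,fx=16,fy=16,interpolation=cv2.INTER_CUBIC))"
```

```text
41.02 [535.8 -61.4 144.8] [ 3.139 -0.049 -0.034] q [-0.223  0.062  1.571  0.007  1.46   1.381] gap 21.4 F [-0.9  0.1 -0.5]
41.02 [535.8 -61.4 144.8] gap 21.4 F [-0.9  0.1 -0.5]
tip [649.1 -62.7  71.9] to go [ 0.9 -2.8  0.1] [ 0.014  0.008 -0.026]
tip px (np.float64(273.7), np.float64(275.4)) btn px (np.float64(272.8), np.float64(274.7))
crop origin 223 225 x6
```

View pics/zz2.png

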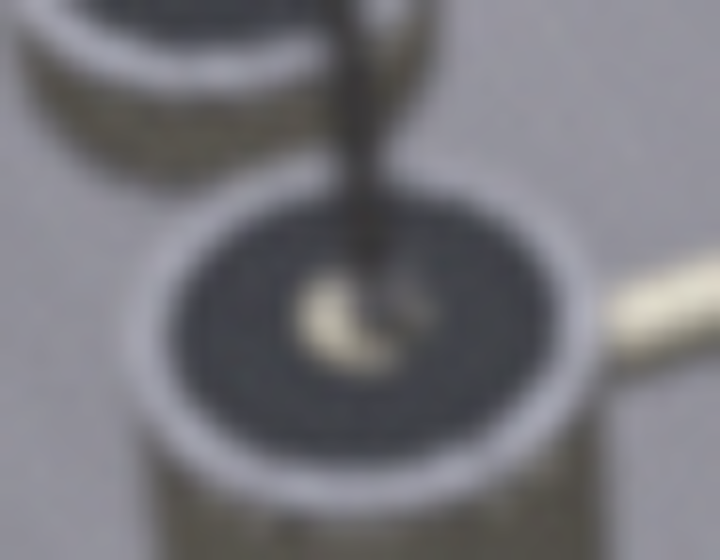

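Request:
{"name": "servo_tool", "arguments": {
  "increments": [
    [0,0,2,0],
    [0.8,-2.2,0,0],
    [0,0,-2,0],
    [0,0,-0.8,0]
  ]
}}

```text
time: 41.58
tool_pos: [536.9, -64.1, 144.4]
orientation: [3.139, -0.05, -0.035]
ft_force: [-0.7, 1.1, 1.9]
finger_gap: 21.5
```

Request:
{"name": "servo_tool", "arguments": {
  "increments": [
    [0,0,-0.8,0]
  ]
}}

```text
time: 41.7
tool_pos: [537.1, -64.2, 144.3]
orientation: [3.139, -0.051, -0.035]
ft_force: [-2.3, -0.0, 2.6]
finger_gap: 21.1
```

```bash
python3 hold.py 2|head -1; python3 look.py 20 650 -65 72;  python3 -c "
import cv2;im=cv2.imread('pics/s_20.png');cv2.imwrite('pics/zz3.png',cv2.resize(im[255:290,250:295],None,fx=16,fy=16,interpolation=cv2.INTER_CUBIC))"
```

```text
41.8 [537.1 -64.2 144.2] [ 3.139 -0.051 -0.035] q [-0.228  0.064  1.57   0.007  1.457  1.377] gap 21.2 F [-1.8  0.4  3.4]
41.8 [537.1 -64.2 144.2] gap 21.2 F [-1.8  0.4  3.4]
tip [650.5 -65.6  71.4] to go [-0.5  0.6  0.6] [ 0.014  0.006 -0.026]
tip px (np.float64(272.6), np.float64(275.0)) btn px (np.float64(272.9), np.float64(274.9))
crop origin 222 224 x6
```

View pics/zz3.png

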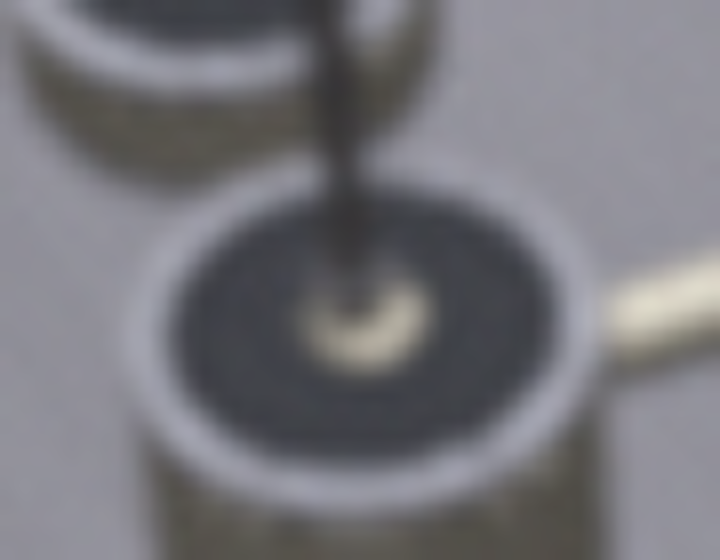

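```bash
python3 hold.py 42|head -1
```

```text
43.95 [537.  -64.2 144. ] [ 3.139 -0.05  -0.035] q [-0.228  0.064  1.57   0.007  1.457  1.377] gap 21.2 F [-4.4  0.6  5.8]
```

Request:
{"name": "servo_tool", "arguments": {
  "increments": [
    [0,0,5,0],
    [0,0,10,0],
    [0,0,10,0],
    [-10,6,0,0],
    [-20,13,0,0],
    [-25,17,0,0],
    [-25,17,0,0],
    [-25,17,0,0],
    [-25,17,0,0],
    [-20,14,-4,0],
    [-15,10,-5,0],
    [-10,6,-5,0],
    [-4,2,-4,0],
    [0,0,0,0]
  ]
}}

```text
time: 45.7
tool_pos: [345.7, 60.8, 146.0]
orientation: [-3.141, -0.043, -0.034]
ft_force: [-1.1, -0.0, -1.1]
finger_gap: 21.0
```

```bash
python3 hold.py 2 w21.png; python3 look.py 21 471.7 54 58;  python3 - <<'E'
from pr import *
c=cam('scene'); im=cv2.imread('pics/s_21.png')
E
```

```text
45.8 [346.3  60.6 146.4] [-3.141 -0.044 -0.034] q [ 0.013 -0.382  1.948 -0.002  1.532  1.619] gap 20.9 F [ 0.7  0.1 -1.8]
tilt xy [ 0.044 -0.001] radial 0.043
45.8 [346.3  60.6 146.4] gap 20.9 F [ 0.7  0.1 -1.8]
tip [459.1  59.5  72.8] to go [ 12.6  -5.5 -14.8] [ 0.017  0.013 -0.026]
tip px (np.float64(374.0), np.float64(277.1)) btn px (np.float64(367.6), np.float64(282.1))
crop origin 323 227 x6
```

View pics/sz_21.png

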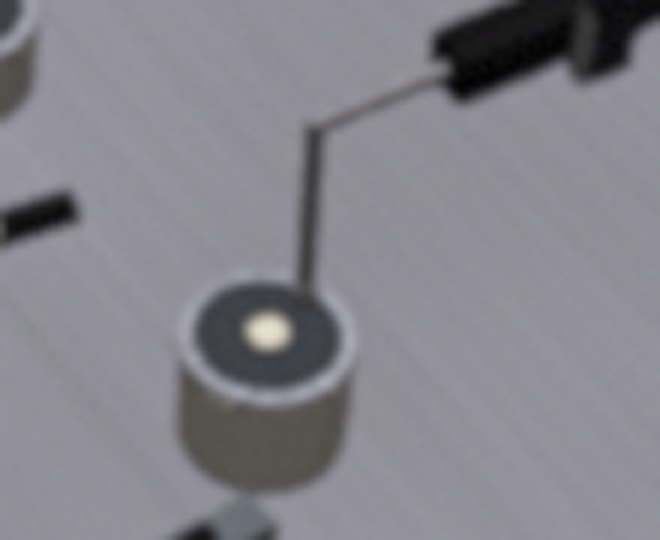

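View pics/w21.png

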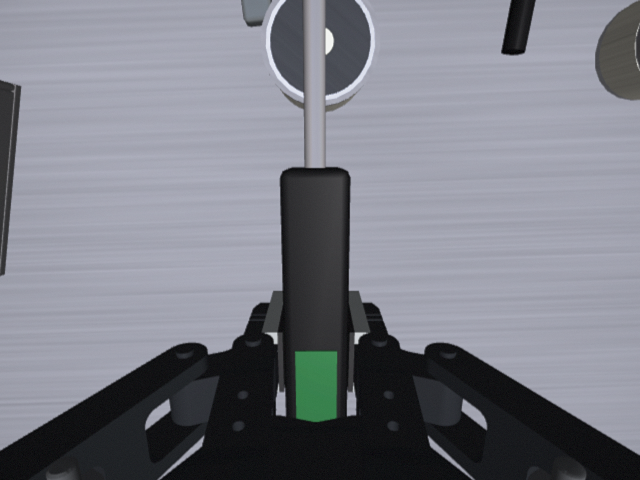

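Request:
{"name": "servo_tool", "arguments": {
  "increments": [
    [4,-2,0,0],
    [4,-2,0,0],
    [4,-1.5,-2,0],
    [0.6,0,-3,0],
    [0,0,-3,0],
    [0,0,-2,0],
    [0,0,-1,0]
  ]
}}

```text
time: 46.72
tool_pos: [360.9, 54.1, 134.9]
orientation: [-3.141, -0.043, -0.036]
ft_force: [-0.4, -0.5, -1.5]
finger_gap: 21.0
```

```bash
python3 hold.py 1|head -1; python3 look.py 22 471.7 54 58
```

```text
46.77 [360.8  54.1 134.7] [-3.141 -0.043 -0.036] q [-6.000e-03 -3.400e-01  1.943e+00 -1.000e-03  1.496e+00  1.601e+00] gap 21.5 F [ 0.1  0.2 -1.4]
46.77 [360.8  54.1 134.7] gap 21.5 F [ 0.1  0.2 -1.4]
tip [473.6  52.8  61.1] to go [-1.9  1.2 -3.1] [ 0.017  0.014 -0.028]
tip px (np.float64(366.7), np.float64(281.1)) btn px (np.float64(367.6), np.float64(282.1))
crop origin 316 231 x6
```

View pics/sz_22.png

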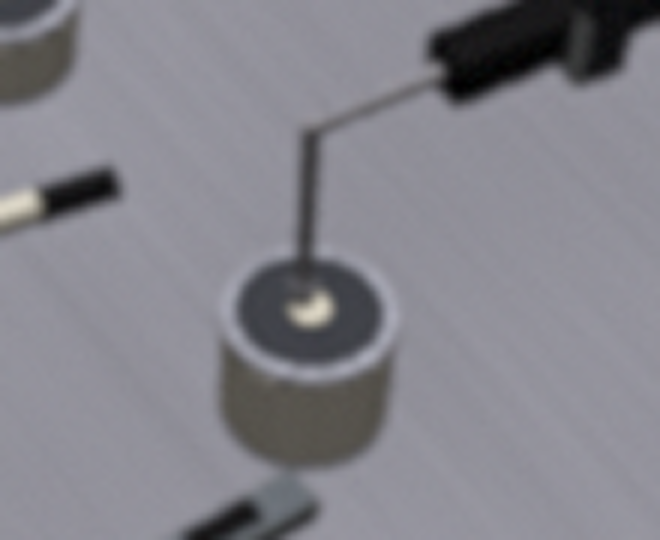

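Aligned. I'll shift (-1.5, 1.5) and lower it.

Request:
{"name": "servo_tool", "arguments": {
  "increments": [
    [-1.5,1.5,-1,0],
    [0,0,-1,0],
    [0,0,-1,0]
  ]
}}

```text
time: 47.2
tool_pos: [359.4, 55.8, 132.1]
orientation: [-3.141, -0.044, -0.036]
ft_force: [-0.2, -0.3, -1.7]
finger_gap: 21.2
```

Request:
{"name": "servo_tool", "arguments": {
  "increments": [
    [0,0,-0.8,0]
  ]
}}

```text
time: 47.32
tool_pos: [359.4, 55.8, 131.3]
orientation: [-3.141, -0.044, -0.036]
ft_force: [-1.0, -0.3, -0.2]
finger_gap: 21.0
```

Request:
{"name": "servo_tool", "arguments": {
  "increments": [
    [0,0,-0.8,0]
  ]
}}

```text
time: 47.45
tool_pos: [359.6, 55.8, 130.9]
orientation: [-3.141, -0.045, -0.036]
ft_force: [-0.8, -0.2, 2.6]
finger_gap: 21.2
```

```bash
python3 hold.py 2|head -1; python3 look.py 23 471.7 54 58; python3 hold.py 2|head -1
```

```text
47.55 [359.7  55.8 131. ] [-3.141 -0.045 -0.036] q [-1.000e-03 -3.420e-01  1.952e+00 -1.000e-03  1.486e+00  1.606e+00] gap 21.4 F [-1.3 -0.1  2.2]
47.55 [359.7  55.8 131. ] gap 21.4 F [-1.3 -0.1  2.2]
tip [472.6  54.5  57.5] to go [-0.9 -0.5  0.5] [ 0.017  0.012 -0.027]
tip px (np.float64(367.4), np.float64(282.5)) btn px (np.float64(367.6), np.float64(282.1))
crop origin 317 232 x6
47.7 [359.6  55.8 130.9] [-3.141 -0.045 -0.036] q [-1.000e-03 -3.420e-01  1.952e+00 -1.000e-03  1.487e+00  1.606e+00] gap 21.2 F [-2.4  0.3  1.1]
```

View pics/sz_23.png

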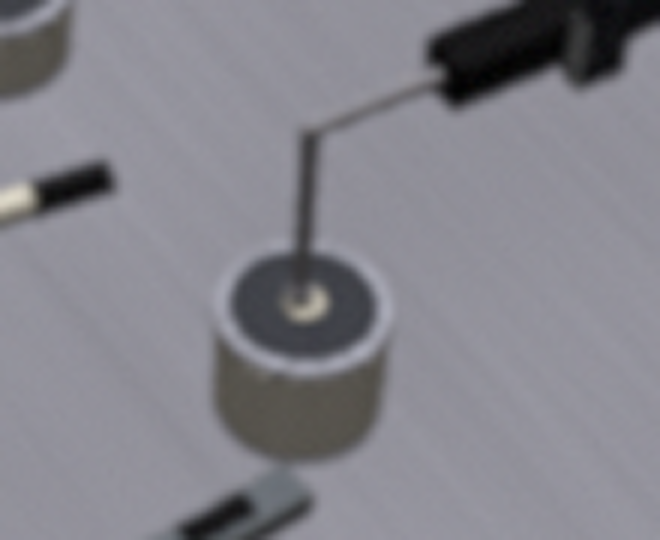

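The tip is on the button at about 3–4 N, so I'll hold 2 s. Then I'll go to tin3: lift and move by about (+1, -230).

```bash
python3 hold.py 42|head -1
```

```text
49.8 [359.4  55.8 130.6] [-3.141 -0.044 -0.036] q [-1.000e-03 -3.420e-01  1.952e+00 -1.000e-03  1.486e+00  1.606e+00] gap 21.2 F [-2.4  0.9  4. ]
```

Request:
{"name": "servo_tool", "arguments": {
  "increments": [
    [0,0,5,0],
    [0,0,10,0],
    [0,0,10,0],
    [0,-10,0,0],
    [0,-20,0,0],
    [0,-25,0,0],
    [0,-25,0,0],
    [0,-25,0,0],
    [0,-25,0,0],
    [0,-25,0,0],
    [0,-25,0,0],
    [0,-20,-5,0],
    [0,-15,-6,0],
    [0,-10,-6,0],
    [0,-3,-6,0],
    [0,0,0,0]
  ]
}}

```text
time: 51.8
tool_pos: [355.0, -184.5, 128.5]
orientation: [3.141, -0.038, -0.038]
ft_force: [1.1, 0.5, -2.4]
finger_gap: 21.3
```

```bash
python3 hold.py 2 w24.png; python3 look.py 24 473 -176 44
```

```text
51.9 [ 355.5 -184.5  129.2] [ 3.14  -0.039 -0.037] q [-0.638 -0.241  1.88   0.021  1.469  0.969] gap 21.3 F [-0.8 -0.2 -0.3]
tilt xy [ 0.039 -0.003] radial 0.036
51.9 [ 355.5 -184.5  129.2] gap 21.3 F [-0.8 -0.2 -0.3]
tip [ 468.  -186.1   55.1] to go [  5.   10.1 -11.1] [ 0.015  0.018 -0.029]
tip px (np.float64(315.1), np.float64(221.4)) btn px (np.float64(315.5), np.float64(227.6))
crop origin 265 171 x6
```

View pics/sz_24.png

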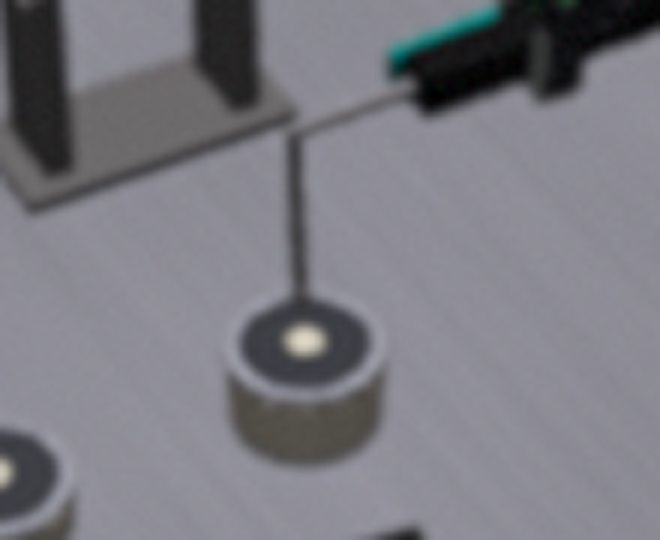

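View pics/w24.png

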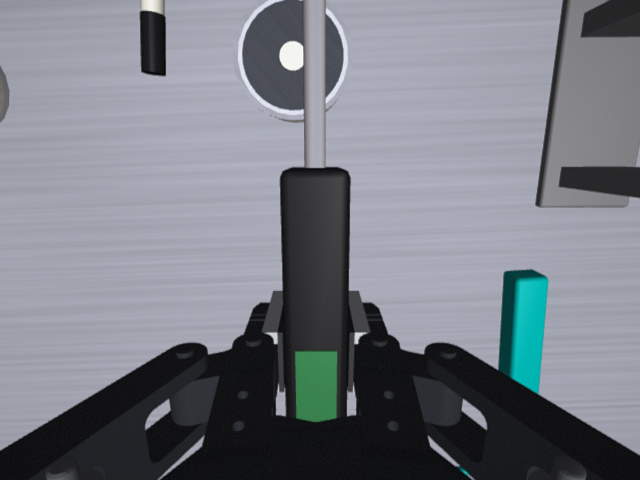

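Request:
{"name": "servo_tool", "arguments": {
  "increments": [
    [2,3,0,0],
    [2,4,0,0],
    [1,3,-2,0],
    [0,0,-3,0],
    [0,0,-2,0],
    [0,0,0,0]
  ]
}}

```text
time: 52.7
tool_pos: [361.5, -172.9, 122.7]
orientation: [3.139, -0.041, -0.035]
ft_force: [0.3, -0.1, -1.3]
finger_gap: 21.3
```

```bash
python3 hold.py 1|head -1; python3 look.py 25 473 -176 44
```

```text
52.75 [ 361.5 -173.   122.8] [ 3.139 -0.041 -0.035] q [-0.604 -0.238  1.891  0.02   1.452  0.999] gap 21.1 F [-0.4  0.6 -2.3]
52.75 [ 361.5 -173.   122.8] gap 21.1 F [-0.4  0.6 -2.3]
tip [ 474.2 -174.3   48.9] to go [-1.2 -1.7 -4.9] [ 0.014  0.016 -0.026]
tip px (np.float64(315.4), np.float64(226.8)) btn px (np.float64(315.5), np.float64(227.6))
crop origin 265 176 x6
```

View pics/sz_25.png

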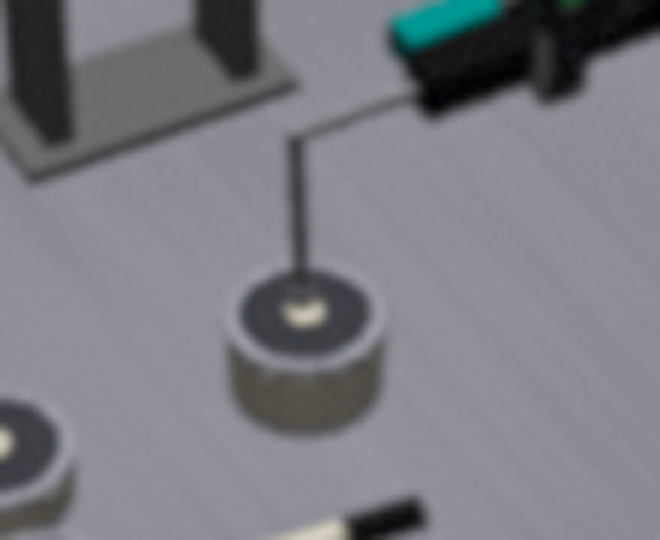

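Request:
{"name": "servo_tool", "arguments": {
  "increments": [
    [-1,-1,-1.5,0],
    [0,0,-1.5,0],
    [0,0,-1,0]
  ]
}}

```text
time: 53.18
tool_pos: [360.6, -174.4, 118.9]
orientation: [3.138, -0.042, -0.035]
ft_force: [-0.7, 0.1, -1.6]
finger_gap: 21.3
```

Request:
{"name": "servo_tool", "arguments": {
  "increments": [
    [0,0,-0.8,0]
  ]
}}

```text
time: 53.3
tool_pos: [360.5, -174.4, 118.0]
orientation: [3.139, -0.042, -0.035]
ft_force: [-0.5, -0.5, -1.5]
finger_gap: 21.1
```

Request:
{"name": "servo_tool", "arguments": {
  "increments": [
    [0,0,-0.8,0]
  ]
}}

```text
time: 53.42
tool_pos: [360.6, -174.5, 117.4]
orientation: [3.138, -0.042, -0.035]
ft_force: [-2.0, -0.5, 1.4]
finger_gap: 21.5
```

```bash
python3 hold.py 2|head -1; python3 look.py 26 473 -176 44; python3 hold.py 2|head -1
```

```text
53.52 [ 360.7 -174.5  117.5] [ 3.138 -0.042 -0.035] q [-0.609 -0.235  1.9    0.02   1.44   0.995] gap 21.3 F [ 0.4 -0.   0.4]
53.52 [ 360.7 -174.5  117.5] gap 21.3 F [ 0.4 -0.   0.4]
tip [ 473.4 -176.    43.7] to go [-0.4 -0.   0.3] [ 0.013  0.015 -0.027]
tip px (np.float64(315.4), np.float64(227.8)) btn px (np.float64(315.5), np.float64(227.6))
crop origin 265 177 x6
53.67 [ 360.7 -174.5  117.5] [ 3.138 -0.042 -0.035] q [-0.609 -0.235  1.9    0.02   1.44   0.995] gap 21.4 F [-1.5 -0.7  1.2]
```

View pics/sz_26.png

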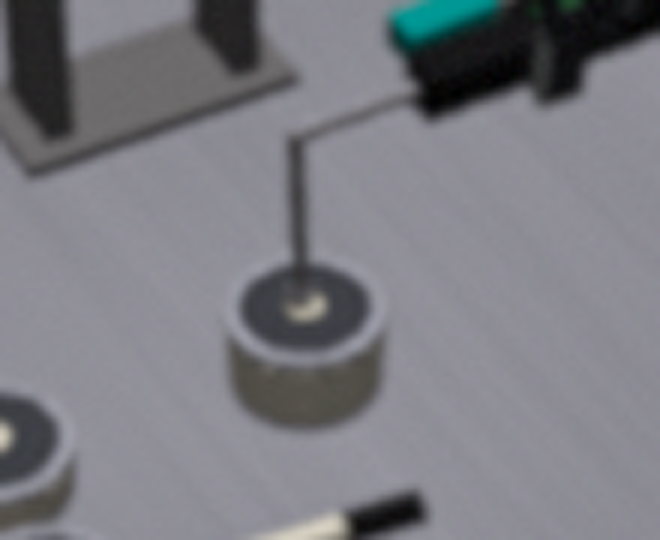

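Request:
{"name": "servo_tool", "arguments": {
  "increments": [
    [0,0,-0.7,0]
  ]
}}

```text
time: 53.8
tool_pos: [360.8, -174.6, 117.2]
orientation: [3.138, -0.042, -0.035]
ft_force: [-2.2, 0.9, 2.7]
finger_gap: 21.1
```

```bash
python3 hold.py 4|head -1;python3 hold.py 40|head -1
```

```text
54.0 [ 360.8 -174.7  117.1] [ 3.138 -0.042 -0.035] q [-0.609 -0.235  1.9    0.02   1.438  0.995] gap 21.4 F [-1.6 -0.3  3. ]
56.0 [ 360.6 -174.6  116.9] [ 3.138 -0.042 -0.035] q [-0.609 -0.234  1.901  0.02   1.438  0.995] gap 21.5 F [-3.9  0.2  6.3]
```

Request:
{"name": "servo_tool", "arguments": {
  "increments": [
    [0,0,5,0],
    [0,0,10,0],
    [0,0,10,0],
    [10,0,0,0],
    [20,-1,0,0],
    [22,-2,0,0],
    [22,-2,0,0],
    [22,-2,-3,0],
    [20,-2,-8,0],
    [12,-1,-8,0],
    [6,0,-6,0],
    [0,0,0,0]
  ]
}}

```text
time: 57.5
tool_pos: [501.9, -182.5, 112.6]
orientation: [-3.14, -0.039, -0.034]
ft_force: [-0.6, 0.7, -1.2]
finger_gap: 21.3
```

```bash
python3 hold.py 2 w27.png; python3 look.py 27 615.5 -187 30
```

```text
57.6 [ 501.9 -182.7  113.5] [-3.141 -0.04  -0.035] q [-0.466  0.079  1.617  0.018  1.41   1.137] gap 21.1 F [-0.1  0.9 -2.3]
tilt xy [ 0.04  -0.001] radial 0.038
57.6 [ 501.9 -182.7  113.5] gap 21.1 F [-0.1  0.9 -2.3]
tip [ 614.5 -183.9   39.4] to go [ 1.  -3.1 -9.4] [ 0.018  0.017 -0.026]
tip px (np.float64(264.0), np.float64(247.6)) btn px (np.float64(263.3), np.float64(249.7))
crop origin 213 197 x6
```

View pics/sz_27.png

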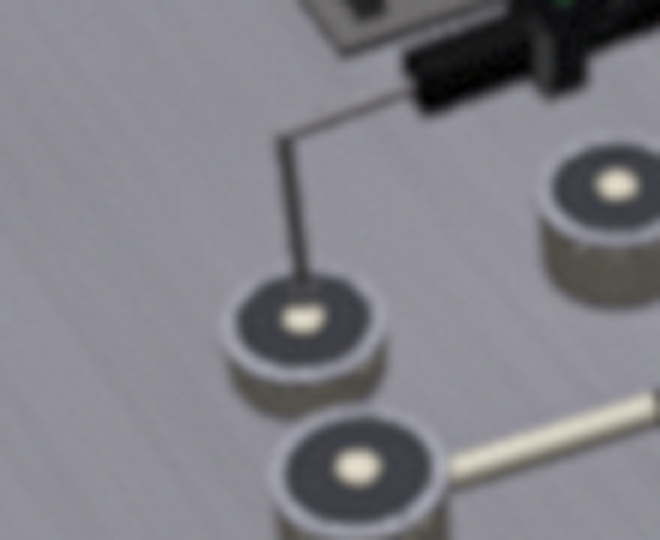

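View pics/w27.png

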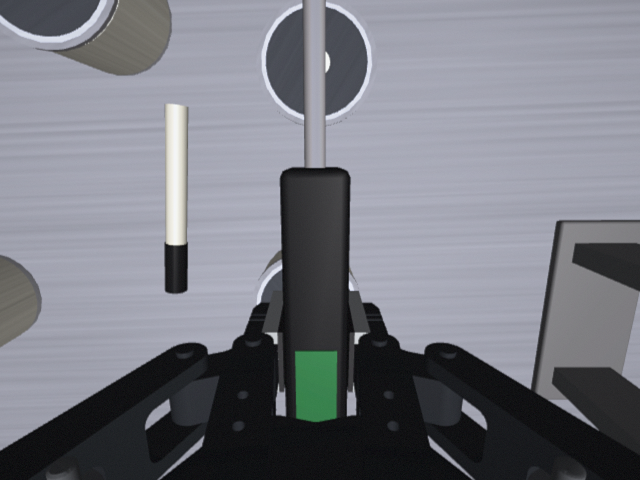

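Request:
{"name": "servo_tool", "arguments": {
  "increments": [
    [0.5,-1.2,-2,0],
    [0,-1,-2,0],
    [0,0,-2,0],
    [0,0,0,0]
  ]
}}

```text
time: 58.15
tool_pos: [502.1, -185.6, 108.8]
orientation: [3.141, -0.043, -0.036]
ft_force: [0.9, 0.3, -1.3]
finger_gap: 21.5
```

Request:
{"name": "servo_tool", "arguments": {
  "increments": [
    [0,0,-1,0],
    [0,0,-1,0]
  ]
}}

```text
time: 58.4
tool_pos: [502.1, -185.7, 106.8]
orientation: [3.141, -0.043, -0.036]
ft_force: [-0.8, -0.6, -1.0]
finger_gap: 21.3
```

Request:
{"name": "servo_tool", "arguments": {
  "increments": [
    [0,0,-0.8,0]
  ]
}}

```text
time: 58.52
tool_pos: [502.2, -185.7, 106.0]
orientation: [3.141, -0.043, -0.036]
ft_force: [-0.3, -1.5, -1.8]
finger_gap: 21.2
```

```bash
python3 hold.py 1|head -1; python3 look.py 28 615.5 -186.5 30
```

```text
58.58 [ 502.1 -185.6  105.8] [ 3.141 -0.043 -0.036] q [-0.471  0.085  1.626  0.018  1.392  1.133] gap 21.5 F [ 0.6 -0.  -1.7]
58.58 [ 502.1 -185.6  105.8] gap 21.5 F [ 0.6 -0.  -1.7]
tip [ 614.9 -186.9   32. ] to go [ 0.6  0.4 -2. ] [ 0.016  0.014 -0.027]
tip px (np.float64(263.5), np.float64(249.1)) btn px (np.float64(263.4), np.float64(249.8))
crop origin 213 199 x6
```

View pics/sz_28.png

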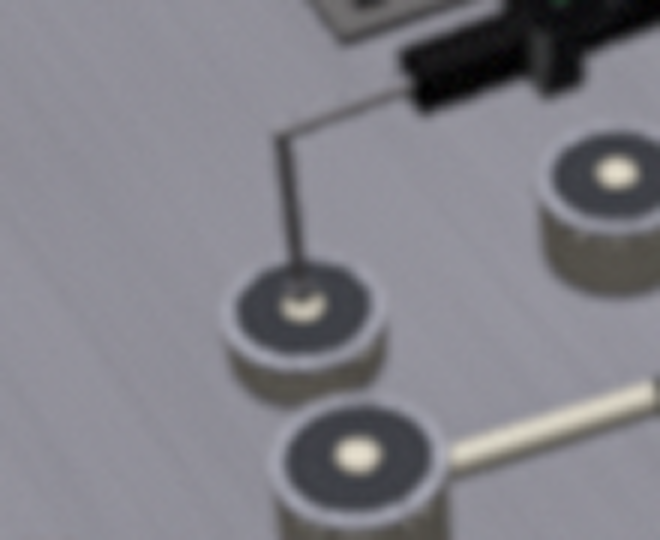

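Request:
{"name": "servo_tool", "arguments": {
  "increments": [
    [0,0.8,-1,0],
    [0,0,-0.8,0]
  ]
}}

```text
time: 58.88
tool_pos: [502.2, -184.7, 104.1]
orientation: [3.141, -0.043, -0.036]
ft_force: [0.7, 0.2, -1.4]
finger_gap: 21.2
```

Request:
{"name": "servo_tool", "arguments": {
  "increments": [
    [0,0,-0.8,0]
  ]
}}

```text
time: 59.0
tool_pos: [502.2, -184.8, 103.4]
orientation: [3.141, -0.043, -0.036]
ft_force: [-1.6, 0.4, 1.0]
finger_gap: 21.2
```

Request:
{"name": "servo_tool", "arguments": {
  "increments": [
    [0,0,-0.8,0]
  ]
}}

```text
time: 59.12
tool_pos: [502.4, -184.9, 103.1]
orientation: [3.14, -0.044, -0.036]
ft_force: [-1.5, -0.5, 2.6]
finger_gap: 21.6
```

```bash
python3 hold.py 2|head -1; python3 look.py 29 615.5 -186.5 30; python3 hold.py 2|head -1
```

```text
59.23 [ 502.4 -184.9  103.2] [ 3.14  -0.044 -0.036] q [-0.469  0.087  1.63   0.018  1.385  1.134] gap 21.0 F [-1.1  0.8  2.5]
59.23 [ 502.4 -184.9  103.2] gap 21.0 F [-1.1  0.8  2.5]
tip [ 615.2 -186.3   29.5] to go [ 0.3 -0.2  0.5] [ 0.016  0.013 -0.027]
tip px (np.float64(263.5), np.float64(250.0)) btn px (np.float64(263.4), np.float64(249.8))
crop origin 213 199 x6
59.38 [ 502.3 -184.9  103.1] [ 3.14  -0.043 -0.036] q [-0.469  0.087  1.63   0.017  1.385  1.134] gap 21.6 F [-1.8  0.2  1.8]
```

View pics/sz_29.png

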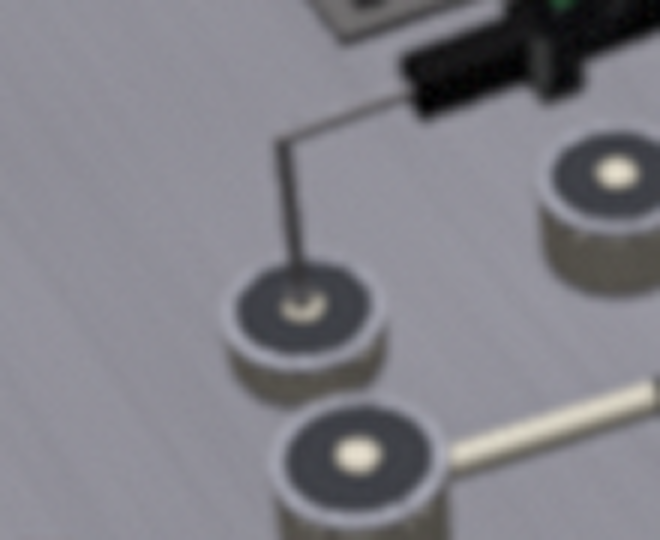

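```bash
python3 hold.py 42|head -1
```

```text
61.48 [ 502.2 -184.9  102.8] [ 3.14  -0.043 -0.036] q [-0.469  0.087  1.63   0.017  1.385  1.135] gap 21.0 F [-3.  -0.9  5.2]
```

Request:
{"name": "servo_tool", "arguments": {
  "increments": [
    [0,0,6,0],
    [0,0,14,0],
    [0,0,16,0],
    [0,0,16,0],
    [0,0,16,0],
    [0,0,16,0],
    [0,0,12,0],
    [-3,-10,4,0],
    [-6,-20,0,0],
    [-7,-25,0,0],
    [-7,-25,0,0],
    [-7,-25,0,0],
    [-7,-25,0,0],
    [-6,-22,0,0],
    [-5,-18,0,0],
    [-3,-10,0,0],
    [0,-4,0,0],
    [0,0,0,0]
  ]
}}

```text
time: 63.72
tool_pos: [445.2, -377.0, 204.4]
orientation: [-3.137, -0.035, -0.037]
ft_force: [0.0, -0.2, -1.4]
finger_gap: 21.5
```

```bash
python3 hold.py 2 w30.png; python3 look.py 30 562 -385.2 20; python3 -c "
from pr import *
P=probe(); print(P[:3,3].round(1), (np.array([447,-381.2,100])-P[:3,3]).round(1))"
```

```text
63.83 [ 445.3 -376.6  204.5] [-3.137 -0.035 -0.036] q [-0.815  0.15   1.355  0.028  1.615  0.794] gap 21.1 F [ 0.6 -0.6 -1.6]
tilt xy [0.035 0.003] radial 0.025
63.83 [ 445.3 -376.6  204.5] gap 21.1 F [ 0.6 -0.6 -1.6]
tip [ 557.6 -377.6  130. ] to go [   4.4   -7.6 -110. ] [ 0.021  0.022 -0.027]
tip px (np.float64(246.8), np.float64(169.0)) btn px (np.float64(247.9), np.float64(200.7))
crop origin 196 119 x6
[ 444.4 -376.1  212.5] [   2.6   -5.1 -112.5]
```

View pics/w30.png

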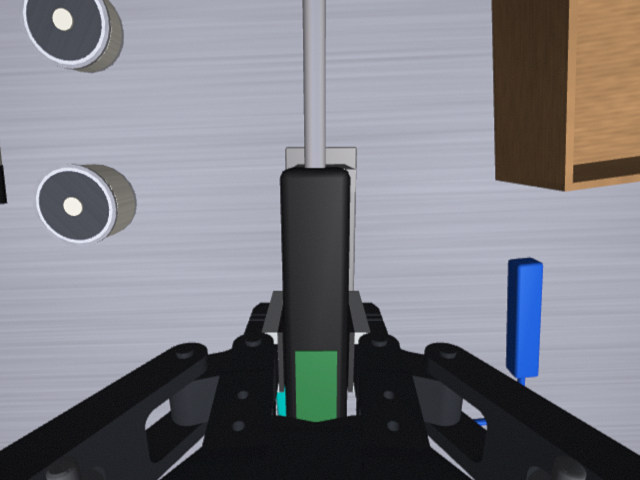

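View pics/s_30.png

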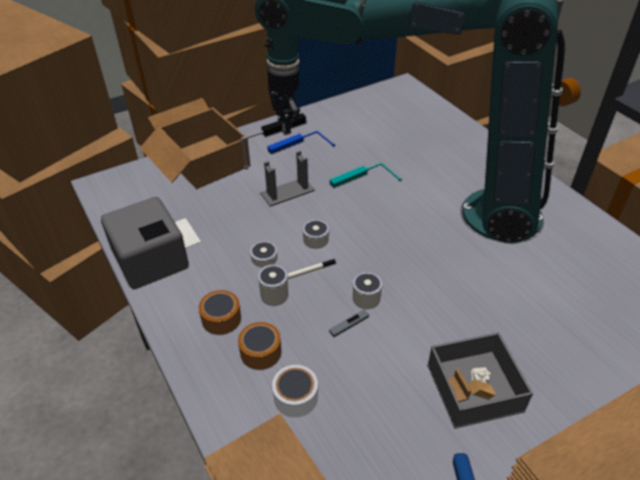

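Request:
{"name": "servo_tool", "arguments": {
  "increments": [
    [1.5,-2.5,-4,-0.5],
    [1.1,-2.6,-8,0],
    [0,0,-12,0],
    [0,0,-12,0],
    [0,0,-12,0],
    [0,0,-12,0],
    [0,0,-12,0],
    [0,0,-8,0],
    [0,0,-4,0]
  ]
}}

```text
time: 65.0
tool_pos: [448.0, -380.1, 113.4]
orientation: [-3.136, -0.033, -0.044]
ft_force: [-0.5, -0.3, -0.5]
finger_gap: 21.1
```

```bash
python3 hold.py 2 w31.png; python3 look.py 31 562 -385.2 20; python3 -c "
from pr import *
P=probe(); print(P[:3,3].round(1), (np.array([447,-381.2,100])-P[:3,3]).round(1))"
```

```text
65.1 [ 447.9 -380.1  113.5] [-3.135 -0.033 -0.043] q [-0.816  0.205  1.474  0.028  1.443  0.795] gap 21.2 F [-0.7  0.8 -0.9]
tilt xy [0.033 0.005] radial 0.022
65.1 [ 447.9 -380.1  113.5] gap 21.2 F [-0.7  0.8 -0.9]
tip [ 560.  -381.7   38.7] to go [  2.   -3.5 -18.7] [ 0.023  0.024 -0.035]
tip px (np.float64(248.5), np.float64(195.8)) btn px (np.float64(247.9), np.float64(200.7))
crop origin 198 145 x6
[ 447.2 -379.9  122. ] [ -0.2  -1.3 -22. ]
```

View pics/w31.png

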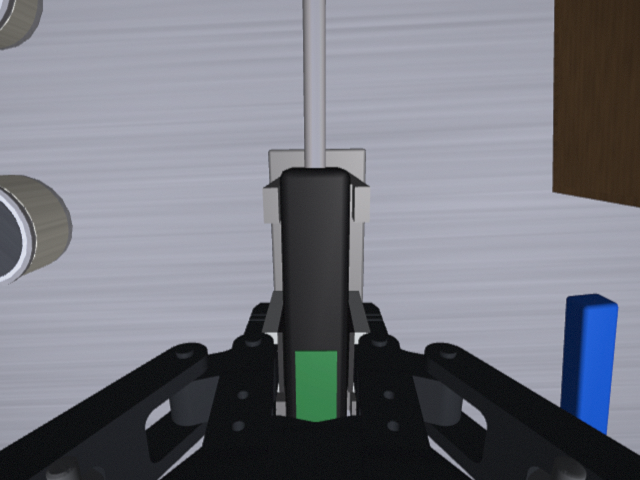

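View pics/sz_31.png

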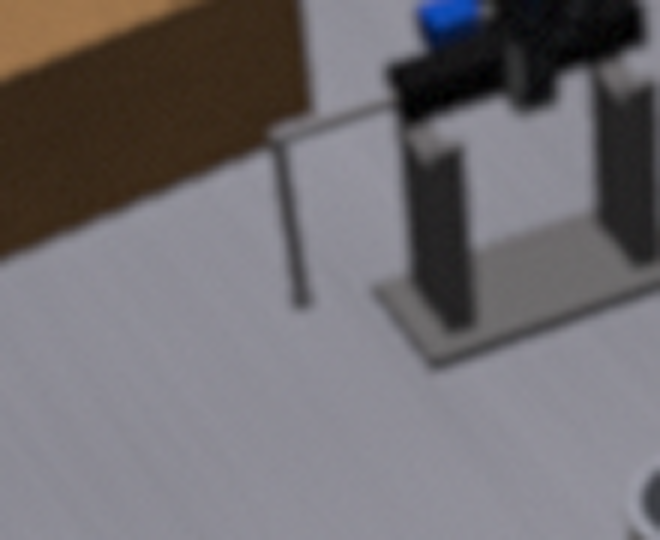

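Request:
{"name": "servo_tool", "arguments": {
  "increments": [
    [0,-1.3,-4,0],
    [0,0,-6,0],
    [0,0,-5,0],
    [0,0,-3,0]
  ]
}}

```text
time: 65.65
tool_pos: [448.9, -382.5, 96.7]
orientation: [-3.138, -0.036, -0.043]
ft_force: [-0.3, -1.0, -1.3]
finger_gap: 21.3
```

Request:
{"name": "servo_tool", "arguments": {
  "increments": [
    [0,0,-2,0]
  ]
}}

```text
time: 65.78
tool_pos: [448.8, -382.4, 94.3]
orientation: [-3.138, -0.036, -0.043]
ft_force: [-0.2, -0.1, -1.3]
finger_gap: 21.3
```

```bash
python3 hold.py 2 w32.png; python3 -c "
from pr import *
P=probe(); print(P[:3,3].round(1), (np.array([447,-381.2,100])-P[:3,3]).round(1))"
```

```text
65.88 [ 448.7 -382.3   94.2] [-3.138 -0.036 -0.044] q [-0.817  0.221  1.495  0.028  1.403  0.793] gap 21.1 F [-0.1  0.8 -1.3]
tilt xy [0.036 0.002] radial 0.026
[ 447.7 -381.9  102.1] [-0.7  0.7 -2.1]
```

Request:
{"name": "servo_tool", "arguments": {
  "increments": [
    [0,0.5,-1,0]
  ]
}}

```text
time: 66.0
tool_pos: [448.8, -381.9, 93.4]
orientation: [-3.138, -0.036, -0.043]
ft_force: [0.3, -0.3, -1.0]
finger_gap: 21.0
```

Request:
{"name": "servo_tool", "arguments": {
  "increments": [
    [0,0,-1,0]
  ]
}}

```text
time: 66.12
tool_pos: [448.9, -382.0, 93.0]
orientation: [-3.139, -0.037, -0.043]
ft_force: [-1.4, 0.7, 1.8]
finger_gap: 21.0
```

Request:
{"name": "servo_tool", "arguments": {
  "increments": [
    [0,0,-0.7,0]
  ]
}}

```text
time: 66.25
tool_pos: [449.1, -382.1, 92.9]
orientation: [-3.139, -0.037, -0.043]
ft_force: [-1.0, 1.2, 1.5]
finger_gap: 21.3
```

```bash
python3 hold.py 2 w32.png; python3 -c "
from pr import *
P=probe(); print(P[:3,3].round(1), (np.array([447,-381.2,100])-P[:3,3]).round(1))"
```

```text
66.35 [ 449.1 -382.1   92.9] [-3.139 -0.037 -0.043] q [-0.817  0.221  1.498  0.028  1.398  0.793] gap 21.4 F [-1.6  1.3  2.6]
tilt xy [0.037 0.001] radial 0.028
[ 448.  -381.7  100.8] [-1.   0.5 -0.8]
```

View pics/w32.png

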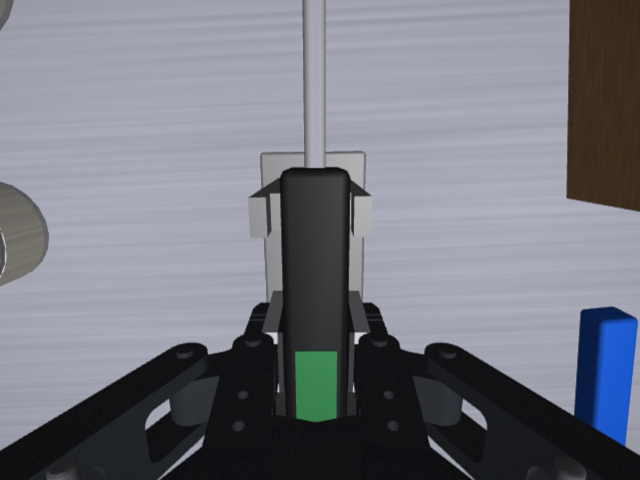

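Request:
{"name": "servo_tool", "arguments": {
  "increments": [
    [0,0,0,0],
    [0,0,0,0],
    [0,0,0,0],
    [0,0,0,0],
    [0,0,0,0],
    [0,0,0,0]
  ],
  "fingers": -1
}}

```text
time: 67.1
tool_pos: [449.4, -382.5, 92.8]
orientation: [-3.14, -0.038, -0.043]
ft_force: [0.1, 0.9, 0.5]
finger_gap: 85.3
```

Request:
{"name": "servo_tool", "arguments": {
  "increments": [
    [0,0,8,0],
    [0,0,12,0],
    [0,0,16,0],
    [0,0,20,0],
    [0,0,25,0],
    [0,0,25,0],
    [0,0,15,0],
    [-15,20,0,0],
    [-20,25,0,0],
    [-20,25,0,0],
    [-10,10,0,0],
    [0,0,0,0]
  ]
}}

```text
time: 68.6
tool_pos: [383.9, -302.0, 228.6]
orientation: [3.135, -0.047, -0.043]
ft_force: [0.1, -0.1, 0.9]
finger_gap: 85.3
```

```bash
python3 hold.py 3 w33.png; python3 look.py 33 562 -385.2 20; python3 -c "
from h import *
snap('top','t33.png')"
```

```text
68.75 [ 384.4 -302.7  228. ] [ 3.135 -0.046 -0.044] q [-0.801 -0.078  1.544  0.027  1.638  0.816] gap 85.4 F [0.1 0.4 0.1]
tilt xy [ 0.046 -0.008] radial 0.041
68.75 [ 384.4 -302.7  228. ] gap 85.4 F [0.1 0.4 0.1]
tip [ 497.4 -305.4  154.7] to go [  64.6  -79.8 -134.7] [ 0.011  0.011 -0.035]
tip px (np.float64(280.3), np.float64(168.6)) btn px (np.float64(247.9), np.float64(200.7))
crop origin 230 118 x6
```

View pics/w33.png

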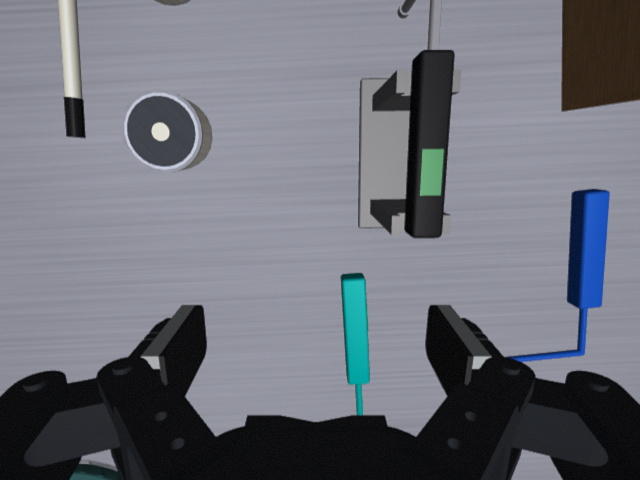

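View pics/s_33.png

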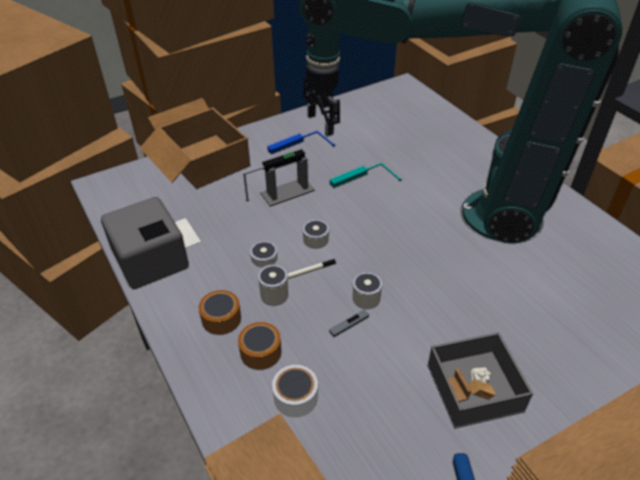

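View pics/t33.png

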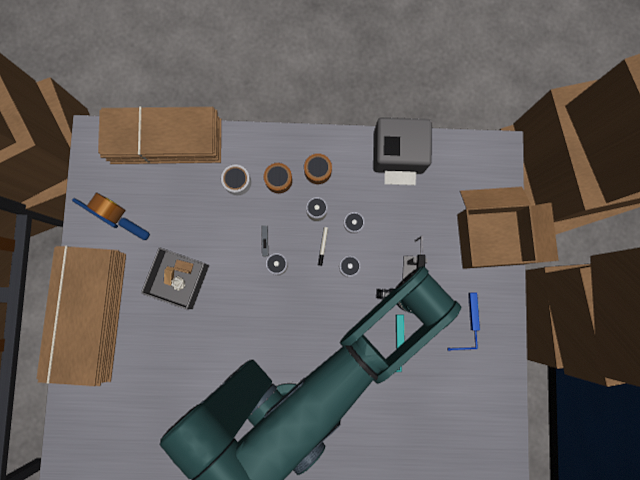

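The scrap is in the box, the probe lies in its stand with its tip at the same end as before, the tins are upright, and the gripper is clear. No offcut is visible anywhere on the bench.

```bash
python3 -c "
from bench import job
print(job.sign_off())"
```

```text
the job is handed in; nothing more can be done
None
```

I cleared the bench, probed all four tins from tallest to shortest, put the probe back in its stand, and handed the job in at about 69 s. No verdict was reported.

- **Scraps:** The paper ball, the edge piece and the wood chip are in the waste box. I saw no offcut anywhere on the bench, so I took it as absent.
- **Tins:** I rested the tip on each button for 2 s or more at an estimated 3–8 N, going by the wrist force. In the camera views it sat about 2–3 mm off centre.
- **Tin 1:** It had been knocked about 30 mm aside during the run, so I measured it again before probing. My first touch was about 4–6 mm off centre. I lifted, re-centred and held for another 2 s.
- **Probe:** The last wrist, scene and top views show it lying in the stand with its tip at the same end as before. My estimate put it within about 1 mm of where it first lay.
- **Everything else:** All four tins stand upright, and the marker, knife and tapes look unmoved. The gripper is open and clear of everything.
- **Disagreements:** The top and scene cameras differed by about 3 mm on the tin positions; I relied on the scene and wrist views. Fast moves also tilted the tool by up to 0.12 rad. I reduced that before gripping the probe and moved slowly while holding it.

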